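Check a lens blank in the strain tester

TASK

Get the round lens blank ready for a strain check: take it from its pad and lean it on the sloping dark screen of the strain tester, flat against the screen with its rim down on the two white pins; lay it there rather than dropping it, holding it until it rests. Let go of it, then flip the analyser flap over its snap point so that it lies against its front stops, over the lens. Leave the lens packet, spectacles and marker where they are.

Things in the scene. Friction and masses are not known exactly. Their poses are not given: they have to be found in the camera images.
- lens: white round uncut lens blank, 65 mm across, 9 mm thick at the middle, 15 to 30 g, low domed face up, flat face down on the pad. Origin: centre of the flat underside; z is its axis, out of the domed face. Pinch it across its rim from above with the fingertips close to the pad; the pinch also holds if the tool leans up to 15 degrees along the line of the pads' faces.
- pad: fixed dark blue felt pad, 100 x 110 x 3 mm, on the desk; the lens starts on it. Origin: centre of its underside on the desk, z up.
- tester: fixed lens strain tester (tilted lit polariscope): grey base 160 x 150 mm, 16 mm high, carrying the white lamp panel with the dark screen at 45 degrees. Origin: on the desk under the middle of the screen; z up, x horizontal from its front to its back, y to its left.
- screen: flat dark screen at 45 degrees, front of a panel 142 x 142 x 20 mm. Origin: on its surface, where the centre of the seated lens's underside must come (92 mm above the desk). x points up the slope, y level to the left, z square out of the screen (up and frontward). It grips the lens, which does not surely slide down to the pins by itself.
- analyser_hinge (a point): middle of the hinge axis of the analyser flap, at x = 62 mm, z = 35 mm in the frame of screen (about 160 mm above the desk); the axis runs along the screen's y between two ears at y = +63 and -63 mm that stand 42 mm out of the screen.
- analyser_tab (a point): middle of the orange finger tab (30 mm wide, 5 mm thick) at the free end of the analyser, 110 mm from the hinge axis, 8 mm more to its outer edge. The analyser is a black frame 104 mm wide, 7 mm thick, with a smoked window.
- analyser (a joint): angle of the flap: 0 = parked above the panel, leaning 20 degrees back from upright; grows as the free end swings up and over to the front; 2.7 rad = on the front stops, parallel to the screen. The over-centre spring pulls it back to 0 below about 0.75 rad and throws it on to 2.7 above that. About 2 N pushed frontward from behind near the tab starts it.
- job_packet: flat paper lens packet 74 x 72 x 9 mm behind the pad, a bystander. Origin: centre of its underside.
- specs: folded black spectacles, 129 mm long, on the desk, a bystander. Origin: near the middle of the front, at the desk.
- marker: green and white marker pen, 135 mm long, on the desk, a bystander. Origin: its middle, at the desk.
- pins (a point): midpoint between the feet of the two white rest pins, on the screen at x = -29 mm of its frame. The pins are 8 mm thick, stand 14 mm square out of the screen at y = +22 and -22 mm; the lens's rim rests on both when its underside's centre is at the screen's origin. Near them two front stops, 31 mm long and 12 mm thick, stand out at x = -36 mm, y = +47 and -47 mm.
Not all that is in view belongs to the job. There is more than one size of the pad; the job needs the larger.

How it is judged:
By the outcome, as a careful person would: the job done as asked, in the order asked, and still so for the second after the job is handed in, with the robot touching nothing.
It also fails if it takes over 59 s, if anything falls off the work surface, if the arm or the gripper's body presses on something with over 40 N, if the wrist force passes 120 N, or if a joint passes its speed limit or range.

ROBOT

A 7-joint arm with a two-finger parallel gripper is mounted at the origin on a cart in front of the work surface, level with it; the furniture and walls round the work are solid. World frame = base frame: x ahead of the robot, y to its left, z up, the work surface at z = 0. Lengths are in mm, angles in rad, forces in N, time in s.
With the tool pointing down it reaches from about 400 to 875 mm from the base axis. Payload 4.4 kg.
Tool frame: the origin (TCP) lies midway between the tips of the shut fingers; the grasp point (between the pads) lies ctrl.grip_depth behind it (ctrl.grip_depth is the distance from the TCP to the grasp point, in mm); z points along the fingers, y is the line along which they close (so a half turn about z gives the same grasp; the last joint's range is limited). The gripper opens to 85 mm and grips with 20 to 120 N. Pads are 22 mm wide; open, the fingers measure 114 mm over their backs; the gripper's body (76 mm by 85 mm) begins 54 mm behind the grasp point. The pads swing forward as they close: fully open they stand 13 mm farther back than shut.
Start: joints at [1.13, 0.628, 0.038, 1.517, -0.027, 0.996, -0.02], TCP at [237.984, -604.881, 231.313] pointing down, gripper open.
Joint ranges: [-3.06, 3.06], [-0.37, 2.12], [-1.25, 1.32], [0.18, 2.47], [-1.1, 4.24], [0.23, 1.98], [-2.94, 2.94]. Speed limits (rad/s): [2.57, 2.57, 3.14, 3.14, 3.14, 3.14, 3.14].

INTERFACE

Orientations are given as [roll, pitch, yaw] about the fixed x, y, z axes, in that order (R = Rz(yaw) Ry(pitch) Rx(roll)).
In Python, from cell import ctrl gives the robot as it stands.
- The arm moves only by the tool carry_out, never from a script. Its argument "deltas" is one flat list of numbers, 7 for each row, row after row: the turn, a rotation vector about the tool's x, y, z in degrees, then the shift along the tool's x, y, z in m, then the closure, from -1 (fully open) to 1 (shut). In form: [wx, wy, wz, dx, dy, dz, claw, wx, wy, wz, dx, dy, dz, claw, ...]. A call has 1 to 12 rows; each row shifts and turns the commanded pose from where the row before left it, along the tool's axes as they then stand; what a row does not reach is not made up. A row lasts 1/8 s, in which the tool goes at most 62.5 mm and 10.7 degrees, less where a joint would pass 70% of its speed; a pose out of reach is approached as far as the arm can. A call with a gripper value outside its range is refused whole. The fingers move at their own pace and stop on an object; the grip force is fixed at half the most. Time passes only in rows, so rows that do not move let the fingers close. It gives the time, the measured TCP pose, the force, the opening and the grip force at its end, in the units of the state.
- ctrl.read_state(): the state, without advancing time (a new reading comes with each control period).
- ctrl.get_image(name): name is "scene" or "top" or "wrist"; returns the picture (384x512x3 uint8, red, green, blue); there is no depth.
- ctrl.calibration(name): a dict with "mtx" (3x3 intrinsics, pixels), "R" (3x3) and "t" (3): a world point X has camera coordinates R X + t. Camera axes: x right, y down, z forward; pixel columns grow to the right and rows downward; lengths in mm; the calibration is good to about 2 mm. A picture is of the moment at which its call begins: read the wrist's pose just before it. calibration takes no time and is no camera call; for the wrist camera it gives the pose at the moment of the call.
- ctrl.finish_job(): hands the job in; it is judged then, once.
The state is a dict: "clock": time; "qpos": joint angles; "qd": joint speeds; "tau": joint torques, N m; "eef_pos": TCP position; "tool_rot": TCP orientation; "force": force on the tool from outside, world axes, zero at the start; "torque": the same for the moment, N m; "width": finger opening in mm; "gripper_force": force on a finger pad.
Only numpy, scipy, OpenCV 4.12 (cv2) and the standard library are available. Lean on these libraries where they do the work, as an engineer would, in place of code of your own. Each camera call takes 0.05 s, during which the arm holds its last target. There are 200 camera calls.

## Working session

There is one attempt and no reset: what is moved stays moved. The work goes in short steps, Python scripts to look and compute and a tool call to move; the robot and the scene stay as the last step left them, time stands still between calls to the robot, and variables do not carry over. Pictures are saved under pics/ and viewed, at most 10 in all, crops included, and the job is handed in when it is done.

Besides the shell and the picture viewer there is one more tool, called as name(argument=value, ...) on one line, values as JSON. carry_out: Moves the arm, as the interface text tells. Its arguments: {"type":"object","properties":{"deltas":{"type":"array"}},"required":["deltas"]}

```bash
mkdir -p pics; python3 - <<'E'
from cell import ctrl
import cv2,numpy as np
s=ctrl.read_state();print(s, ctrl.grip_depth)
for n in("scene","top"):
    im=ctrl.get_image(n);cv2.imwrite(f"pics/{n}0.png",im[:,:,::-1])
    c=ctrl.calibration(n);print(n,c)
E
```

```text
{'clock': 0.0, 'qpos': array([ 1.13019705,  0.62936415,  0.03842724,  1.51839989, -0.02701191,
        0.99628565, -0.02000244]), 'qd': array([-0.00201457,  0.00012578, -0.00077222,  0.00212886, -0.00044657,
       -0.00015814,  0.00115625]), 'tau': array([-7.14262351e-04, -5.63408446e+01,  1.22562837e+00, -1.93448907e+01,
        1.08122971e-02,  1.04656059e-02,  1.13347821e-05]), 'eef_pos': array([ 237.7584822 , -604.26662614,  230.36694035]), 'tool_rot': array([-3.13965308e+00,  8.56755766e-06,  3.74801544e-01]), 'force': array([ 0.05222977,  0.26183351, -0.12240252]), 'torque': array([ 0.01606706, -0.02356874, -0.01180263]), 'gripper_force': 0.0, 'width': 85.52185098833559} 18.700000000000003
scene {'mtx': array([[436.39963299,   0.        , 253.65289023],
       [  0.        , 436.39963299, 178.23668456],
       [  0.        ,   0.        ,   1.        ]]), 'R': array([[-0.87087123, -0.49147794,  0.00572107],
       [-0.34624   ,  0.60517319, -0.71685652],
       [ 0.34885693, -0.62627059, -0.69719724]]), 't': array([543.76802998, 262.76212051, 906.78479216])}
top {'mtx': array([[357.92352035,   0.        , 255.22506515],
       [  0.        , 357.92352035, 189.25476967],
       [  0.        ,   0.        ,   1.        ]]), 'R': array([[-0.02367481, -0.999532  , -0.01937243],
       [-0.99667131,  0.02511031, -0.07756145],
       [ 0.0780116 ,  0.01747169, -0.99679934]]), 't': array([ 103.84593607,  554.14856755, 1049.07077341])}
```

View pics/scene0.png

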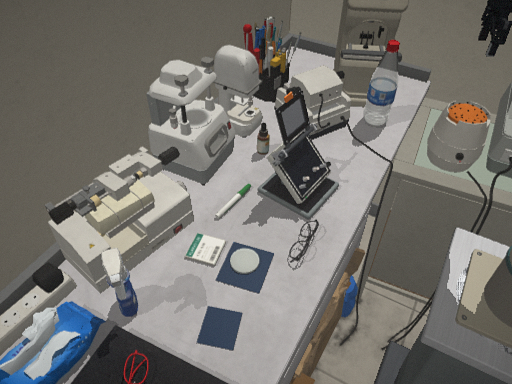

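View pics/top0.png

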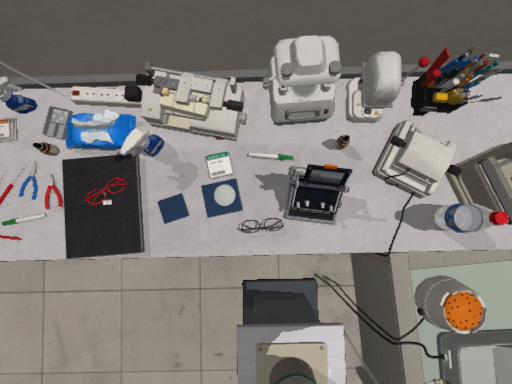

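The scene view shows the lens at (245,261) on the larger blue pad, the tester at (300,180) and its orange tab at (288,97). The top view has the lens at (224,195) and the tester at (316,195).

What could be taken for the targets:
- **Pad:** the larger pad at top (222,197), or the smaller empty pad at (173,207).
- **Lens:** the white disc at (224,195). The white packet at (218,165) is the only other white item nearby.

By the description I choose the disc on the larger pad, and I'll check that in a close crop.

```bash
python3 - <<'E'
import cv2,numpy as np
t=cv2.imread("pics/top0.png");s=cv2.imread("pics/scene0.png")
a=cv2.resize(t[145:235,195:355],None,fx=5,fy=5,interpolation=cv2.INTER_CUBIC)
cv2.imwrite("pics/ct.png",a)
cv2.imwrite("pics/cs.png",cv2.resize(s[85:225,250:350],None,fx=4.2,fy=4.2,interpolation=cv2.INTER_CUBIC))
g=t.min(2);m=(g>150).astype(np.uint8);m[:, :]=m
# lens blob
h=cv2.cvtColor(t,cv2.COLOR_BGR2HSV)
E
```

```text
(no output)
```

View pics/ct.png

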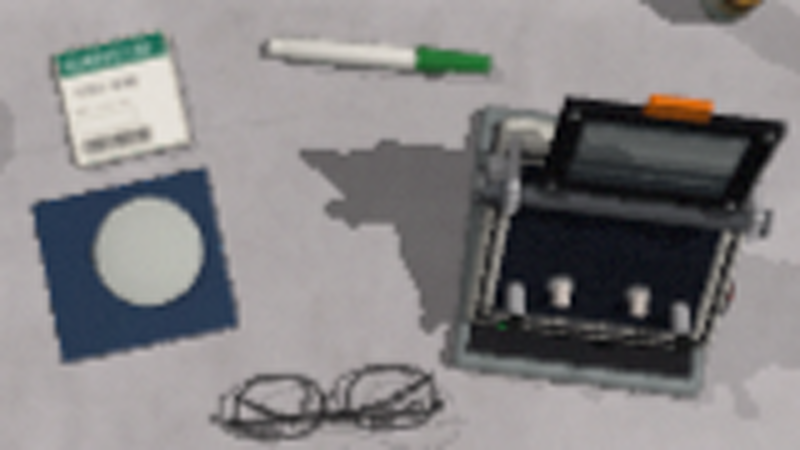

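View pics/cs.png

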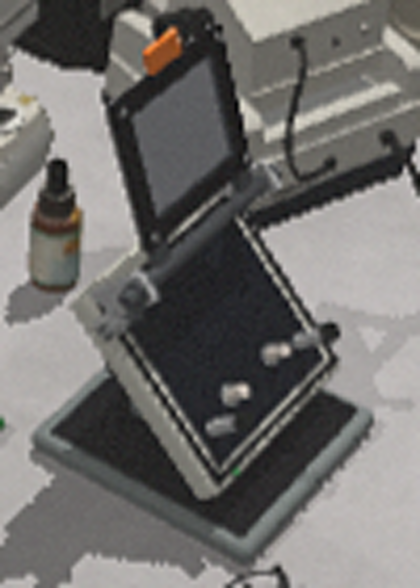

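The close crop confirms the lens, a white disc on the larger pad at crop (149,251). The tester faces the robot with its flap parked: pins at (562,290) and (638,303), tab at (681,108). In the scene crop the tab is at (163,50) and the pins near (237,392) and (278,350). Next I fit the poses.

```bash
cat > h.py <<'E'
import numpy as np,cv2
from cell import ctrl
from scipy.optimize import least_squares
from scipy.spatial.transform import Rotation as Ro
def proj(n,X,c=None):
    c=c or ctrl.calibration(n);p=np.atleast_2d(X)@c["R"].T+c["t"];p=p@c["mtx"].T
    return p[:,:2]/p[:,2:]
def onplane(n,uv,z,c=None):
    c=c or ctrl.calibration(n);d=c["R"].T@np.linalg.solve(c["mtx"],[*uv,1]);o=-c["R"].T@c["t"]
    return o+d*(z-o[2])/d[2]
s=.5**.5
S=np.array([[s,0,-s],[0,1,0],[s,0,s]])  # screen->tester
def scr(*p): return S@np.array(p,float)+[0,0,92]
E
cat > fit.py <<'E'
from h import *
H=scr(62,0,35);d=np.array([np.sin(np.radians(20)),0,np.cos(np.radians(20))])
T=lambda p:(np.array(p)-0)/5+[195,145]-.4
C=lambda p:np.array(p)/4.2+[250,85]-.4
top=[(scr(-29,22,7),T((561,291))),(scr(-29,-22,7),T((638,303))),(scr(-36,47,15),T((516,298))),(scr(-36,-47,15),T((681,318))),(H+d*112,T((681,108)))]
sc=[(scr(-29,22,7),C((237,392))),(scr(-29,-22,7),C((278,350))),(scr(-36,47,15),C((220,425))),(scr(-36,-47,15),C((316,338))),(H+d*112,C((163,50)))]
def pts(v,L):
    R=Ro.from_euler('z',v[2]).as_matrix();return np.array([R@p[0] for p in L])+[v[0],v[1],0]
def f(v): return np.r_[(proj("top",pts(v,top))-[p[1] for p in top]).ravel(),(proj("scene",pts(v,sc))-[p[1] for p in sc]).ravel()]
r=least_squares(f,[600,-100,-.1],x_scale=[100,100,.1],loss='soft_l1');print(r.x,np.round(r.fun.reshape(-1,2),1).tolist())
for n,box in(("top",(200,245,165,220)),("scene",(225,265,240,280))):
    im=cv2.imread(f"pics/{n}0.png");m=np.zeros(im.shape[:2],np.uint8);a,b,c,d_=box
    hs=cv2.cvtColor(im,cv2.COLOR_BGR2HSV);mm=((hs[...,1]<50)&(hs[...,2]>120)).astype(np.uint8)
    m[c:d_,a:b]=mm[c:d_,a:b];k,lab,st,ce=cv2.connectedComponentsWithStats(m)
    for i in range(1,k):
        if st[i,4]>150: print(n,st[i],ce[i],onplane(n,ce[i],7))
E
python3 fit.py
```

```text
[ 5.31391271e+02 -8.06932458e+01 -1.73451992e-01] [[-0.3, 0.1], [-0.2, -0.0], [-0.6, 1.0], [-0.5, 2.0], [0.2, -0.6], [-0.4, -0.4], [-0.2, 0.2], [1.4, -0.9], [-0.2, -0.5], [-0.2, -0.9]]
top [ 200  165   45   55 1286] [222.55598756 186.80948678] [567.70644909 189.81975413   7.        ]
top [214 184  22  22 366] [224.36065574 194.80601093] [543.18268876 184.73101966   7.        ]
scene [225 240  40  19 289] [244.82698962 244.14186851] [564.2789354  148.00425469   7.        ]
scene [230 248  29  25 573] [244.19022688 259.94066318] [543.43213548 186.54473166   7.        ]
```

carry_out(deltas=[0,0,7.2,0,0,0,-1,0,0,7.2,0,0,0,-1,0,0,7.1,0,0,0,-1,0,0,0,0.019,-0.049,0,-1,0,0,0,0.019,-0.049,0,-1,0,0,0,0.019,-0.049,0,-1,0,0,0,0.019,-0.049,0,-1,0,0,0,0.019,-0.049,0,-1,0,0,0,0.019,-0.049,0,-1,0,0,0,0.019,-0.049,0,-1,0,0,0,0.019,-0.049,0,-1,0,0,0,0.019,-0.049,0,-1])

```text
clock: 1.6
eef_pos: [409.5, -162.3, 231.3]
tool_rot: [3.142, -0.0, -0.001]
force: [0.6, -0.4, 0.8]
width: 85.4
gripper_force: 0.0
```

carry_out(deltas=[0,0,0,0.018,-0.049,0,-1,0,0,0,0.018,-0.049,0,-1,0,0,0,0.018,-0.049,0,-1,0,0,0,0.018,-0.049,0,-1,0,0,0,0.018,-0.049,0.01,-1,0,0,0,0.018,-0.049,0.01,-1,0,0,0,0.018,-0.049,0.01,-1,0,0,0,0,0,0,-1])

```text
clock: 2.6
eef_pos: [535.0, 184.3, 199.9]
tool_rot: [-3.139, 0.001, 0.007]
force: [-0.2, -1.1, 0.2]
width: 85.3
gripper_force: 0.0
```

```bash
cat >> h.py <<'E'
def snap(name,cam="wrist"):
    c=ctrl.calibration(cam);st=ctrl.read_state();im=ctrl.get_image(cam);cv2.imwrite(f"pics/{name}.png",im[:,:,::-1]);np.save(f"pics/{name}.npy",c,allow_pickle=True);return im,c,st
E
python3 - <<'E'
from h import *
im,c,st=snap("w1");print(st["eef_pos"],st["tool_rot"],c)
print(proj("wrist",[[543,185.6,7],st["eef_pos"]],c))
E
```

```text
[535.02139809 184.32837001 199.91360192] [-3.13931608e+00  1.26854218e-03  6.80154162e-03] {'mtx': array([[312.78824834,   0.        , 256.83088681],
       [  0.        , 312.78824834, 189.12516941],
       [  0.        ,   0.        ,   1.        ]]), 'R': array([[ 7.04481619e-03, -9.99972631e-01, -2.25996017e-03],
       [-9.50167245e-01, -7.39827901e-03,  3.11652808e-01],
       [-3.11660998e-01, -4.81966176e-05, -9.50193359e-01]]), 't': array([181.46298939, 481.01017034, 517.80209901])}
[[256.53593255 157.90927862]
 [257.7182258  254.34684346]]
```

View pics/w1.png

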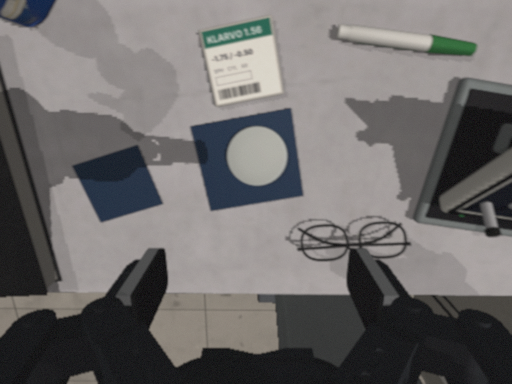

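The wrist view shows the lens at (257,156) on the larger pad, with its rim clear all round. Now I refine its position and check the tester's left base edge, from (415,222) to (463,80).

```bash
python3 - <<'E'
from h import *
c=np.load("pics/w1.npy",allow_pickle=True).item()
im=cv2.imread("pics/w1.png");hs=cv2.cvtColor(im,cv2.COLOR_BGR2HSV);m=((hs[...,1]<50)&(hs[...,2]>120)).astype(np.uint8)
m[:120]=0;m[195:]=0;m[:,:222]=0;m[:,292:]=0
k,l,st,ce=cv2.connectedComponentsWithStats(m)
for i in range(1,k):
    if st[i,4]>500: print(st[i],ce[i],onplane("wrist",ce[i],6,c))
a=onplane("wrist",(415,220),16,c);b=onplane("wrist",(463,80),16,c);print(a,b,np.arctan2(b[1]-a[1],b[0]-a[0]),np.linalg.norm(b-a))
R=Ro.from_euler('z',-.173).as_matrix()
for p in((-80,75),(80,75)):print(R@[*p,16]+[531.4,-80.7,0])
E
```

```text
[ 227  126   60   60 2789] [256.86052349 155.47866619] [545.49056497 185.26496844   6.        ]
[474.59656664   5.4149269   16.        ] [624.6768026  -17.12820821  16.        ] -0.14909260219347484 151.76386317717115
[465.50455248   6.95152592  16.        ]
[623.11619816 -20.5906081   16.        ]
```

carry_out(deltas=[0,0,0,0.0097,-0.001,0.04,-1,0,0,0,0,0,0.04,-1,0,0,0,0,0,0.04,-1,0,0,0,0,0,0.03,-1,0,0,0,0,0,0.02,-1,0,0,0,0,0,0.016,-1,0,0,0,0,0,0.008,-1,0,0,0,0,0,0.0072,-1,0,0,0,0,0,0,-1])

```text
clock: 3.78
eef_pos: [545.1, 179.9, 0.1]
tool_rot: [3.142, 0.0, -0.001]
force: [0.1, 0.9, 0.6]
width: 85.2
gripper_force: 0.0
```

carry_out(deltas=[0,0,0,0,-0.0052,0,-1,0,0,0,0,0,0.0014,-1,0,0,0,0,0,0,0.0,0,0,0,0,0,0,1,0,0,0,0,0,0,1,0,0,0,0,0,0,1,0,0,0,0,0,0,1])

```text
clock: 4.65
eef_pos: [545.1, 185.1, -0.2]
tool_rot: [-3.141, -0.0, -0.0]
force: [-2.5, -0.6, 8.4]
width: 60.4
gripper_force: 62.6
```

```bash
python3 - <<'E'
from h import *
im,c,st=snap("w2");print(st["width"],st["gripper_force"],st["force"],proj("wrist",[[544.8,185.3,8]],c))
E
```

```text
60.39366202778273 62.55771066537193 [-2.50445    -0.58944213  8.4071373 ] [[257.36967175 263.40401081]]
```

View pics/w2.png

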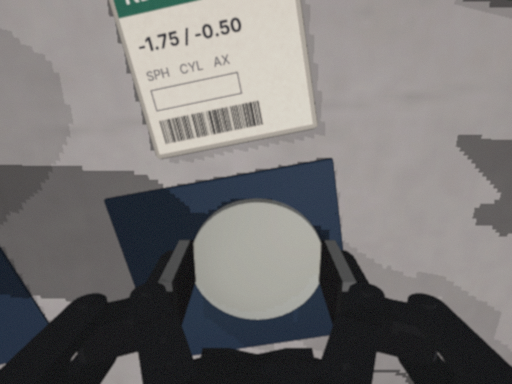

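carry_out(deltas=[0,0,0,0,0,-0.004,1,0,0,0,0,0,-0.012,1,0,0,0,0,0,-0.03,1,0,0,0,-0.015,0.01,-0.04,1,0,0,0,-0.03,0.02,-0.04,1,0,0,0,-0.03,0.03,-0.04,1,0,0,0,-0.015,0.04,-0.035,1,0,0,0,0,0.045,-0.03,1,0,0,0,0,0.045,0,1,0,0,0,0,0.035,0,1,0,0,0,0,0.02,0,1,0,0,0,0,0.008,0,1])

```text
clock: 6.2
eef_pos: [454.7, -69.1, 230.3]
tool_rot: [3.141, -0.001, -0.003]
force: [-0.0, 0.8, -0.9]
width: 60.5
gripper_force: 64.7
```

carry_out(deltas=[0,0,4.7,0,0,0,1,0,0,4.7,0,0,0,1,0,5,0,0,0,0,1,0,8,0,0,0,0,1,0,8,0,0,0,0,1,0,8,0,0,0,0,1,0,8,0,0,0,0,1,0,8,0,0,0,0,1,0,0,0,0,0,0,1,0,0,0,0,0,0,1])

```text
clock: 7.45
eef_pos: [448.7, -95.6, 238.0]
tool_rot: [3.068, -0.429, -0.166]
force: [-0.2, 0.1, -0.6]
width: 60.5
gripper_force: 64.7
```

```bash
python3 - <<'E'
from h import *
im,c,st=snap("w3");print(st["eef_pos"],st["tool_rot"],st["width"],st["qpos"],st["force"],c)
E
```

```text
[448.65964094 -95.55308733 237.95113682] [ 3.06825682 -0.4285132  -0.16560453] 60.47515341216048 [ 0.37603052  0.22219523 -0.38061269  2.38648425  1.03490607  0.25011829
 -2.70650888] [-0.21234583  0.09033424 -0.56175992] {'mtx': array([[312.78824834,   0.        , 256.83088681],
       [  0.        , 312.78824834, 189.12516941],
       [  0.        ,   0.        ,   1.        ]]), 'R': array([[-0.19423951, -0.97870562,  0.06638011],
       [-0.97598739,  0.18601218, -0.11334943],
       [ 0.09858821, -0.08680308, -0.99133526]]), 't': array([-21.29695036, 516.2216288 , 343.72690956])}
```

View pics/w3.png

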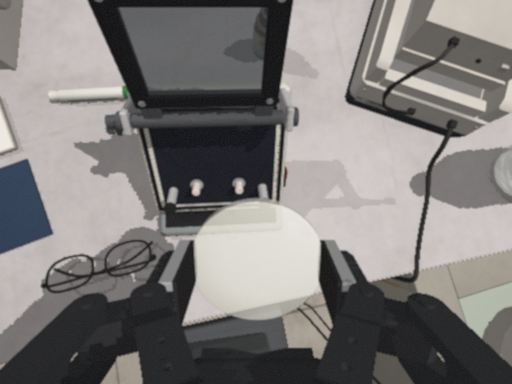

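The wrist view shows the lens held square in the pads at (258,258). The pins are at (196,188) and (239,186), and the flap is parked. The arm stalled at 24° of tilt (q4 and q6 near their limits), so I need a kinematic model to find a reachable 45° pose.

```bash
cat > kin.py <<'E'
from h import *
import itertools,json
D=[([1.13019705,.62936415,.03842724,1.51839989,-.02701191,.99628565,-.02000244],[237.7584822,-604.26662614,230.36694035],[-3.13965308,8.6e-6,.374801544]),
([.37603052,.22219523,-.38061269,2.38648425,1.03490607,.25011829,-2.70650888],[448.65964094,-95.55308733,237.95113682],[3.06825682,-.4285132,-.16560453])]
def frames(q,sg,a):
    return Ro.from_euler('z',sg[0]*q[0]+a)
def chain(q,sg,a,c):
    Rs=[Ro.from_euler('z',sg[0]*q[0]+a)]
    for ax,v in(('y',q[1]),('z',sg[1]*q[2]),('y',q[3]),('z',sg[2]*q[4]),('y',q[5]),('z',sg[3]*q[6]+c)): Rs.append(Rs[-1]*Ro.from_euler(ax,v))
    return Rs
if __name__=="__main__":
    best=[]
    for sg in itertools.product((1,-1),repeat=4):
        def f(v): return np.concatenate([(chain(q,sg,*v)[-1].inv()*Ro.from_euler('xyz',r)).as_rotvec() for q,p,r in D])
        for a0 in(0,1.5,3,-1.5):
            for c0 in(0,1.5,3,-1.5):
                r=least_squares(f,[a0,c0]);best.append((r.cost,sg,r.x))
    best.sort(key=lambda b:b[0]);print([(round(b[0],5),b[1],b[2].round(3)) for b in best[:12:1]])
E
python3 kin.py
```

```text
[(np.float64(0.0), (-1, -1, -1, -1), array([-0.   ,  1.571])), (np.float64(0.0), (-1, -1, -1, -1), array([-0.   ,  1.571])), (np.float64(0.0), (-1, -1, -1, -1), array([-0.   ,  1.571])), (np.float64(0.0), (-1, -1, -1, -1), array([-0.   ,  1.571])), (np.float64(0.0), (-1, -1, -1, -1), array([-0.   ,  1.571])), (np.float64(0.0), (-1, -1, -1, -1), array([-0.   ,  1.571])), (np.float64(0.0), (-1, -1, -1, -1), array([-0.   ,  1.571])), (np.float64(0.0), (-1, -1, -1, -1), array([-0.   ,  1.571])), (np.float64(0.0), (-1, -1, -1, -1), array([-0.   , -4.712])), (np.float64(0.0), (-1, -1, -1, -1), array([6.283, 1.571])), (np.float64(0.0), (-1, -1, -1, -1), array([-0.   ,  1.571])), (np.float64(0.0), (-1, -1, -1, -1), array([-0.   ,  1.571]))]
```

```bash
cat >> kin.py <<'E'
SG=(-1,-1,-1,-1)
def cols(q,off=True):
    R=chain(q,SG,0,np.pi/2);z=[0,0,1];x=[1,0,0]
    L=[z,R[2].apply(z),R[4].apply(z),R[6].apply(z)]
    if off: L+=[R[2].apply(x),R[4].apply(x),R[5].apply(x)]
    return np.array(L,float).T
if __name__=="__main__":
    for off in(False,True):
        A=np.vstack([cols(q,off) for q,_,_ in D]);b=np.concatenate([p for _,p,_ in D])
        x=np.linalg.lstsq(A,b,rcond=None)[0];print(x.round(1),(A@x-b).round(1))
E
python3 kin.py|tail -4
```

```text
[(np.float64(0.0), (-1, -1, -1, -1), array([-0.   ,  1.571])), (np.float64(0.0), (-1, -1, -1, -1), array([-0.   ,  1.571])), (np.float64(0.0), (-1, -1, -1, -1), array([-0.   ,  1.571])), (np.float64(0.0), (-1, -1, -1, -1), array([-0.   ,  1.571])), (np.float64(0.0), (-1, -1, -1, -1), array([-0.   ,  1.571])), (np.float64(0.0), (-1, -1, -1, -1), array([-0.   ,  1.571])), (np.float64(0.0), (-1, -1, -1, -1), array([-0.   ,  1.571])), (np.float64(0.0), (-1, -1, -1, -1), array([-0.   ,  1.571])), (np.float64(0.0), (-1, -1, -1, -1), array([-0.   , -4.712])), (np.float64(0.0), (-1, -1, -1, -1), array([6.283, 1.571])), (np.float64(0.0), (-1, -1, -1, -1), array([-0.   ,  1.571])), (np.float64(0.0), (-1, -1, -1, -1), array([-0.   ,  1.571]))]
[312.6 587.4 360.3 368. ] [25.6 13.4 -7.3  5.6 20.7  7.3]
[ 830.5 -446.9  740.3 -781.7  645.4  283.4   77.7] [ 0. -0.  0.  0.  0.  0.]
```

carry_out(deltas=[0,-8,0,0,0,-0.01,1,0,-8,0,0,0,-0.01,1,0,0,0,0,0,0,1])

```text
clock: 7.88
eef_pos: [449.2, -101.6, 253.7]
tool_rot: [3.055, -0.227, -0.191]
force: [-0.2, -0.6, 0.5]
width: 60.5
gripper_force: 64.7
```

```bash
cat > st.py <<'E'
from h import *
s=ctrl.read_state();print([*s["qpos"].round(5)],[*s["eef_pos"].round(2)],[*s["tool_rot"].round(5)],s["width"],s["force"].round(1))
d=json.load(open("d.json")) if __import__("os").path.exists("d.json") else []
d.append([s[k].tolist() for k in("qpos","eef_pos","tool_rot")]);json.dump(d,open("d.json","w"))
E
sed -i '1i import json' st.py; python3 st.py
```

```text
[np.float64(0.55479), np.float64(0.27069), np.float64(-0.59337), np.float64(2.17616), np.float64(0.51584), np.float64(0.59181), np.float64(-2.18789)] [np.float64(449.17), np.float64(-101.6), np.float64(253.71)] [np.float64(3.05522), np.float64(-0.22659), np.float64(-0.19087)] 60.47515444508064 [-0.2 -0.6  0.5]
```

carry_out(deltas=[0,-8,0,0.04,0.02,0.01,1,0,0,0,0.04,0.02,0.01,1,0,0,0,0.02,0,0,1,0,0,0,0,0,0,1])

```text
clock: 8.38
eef_pos: [537.3, -162.7, 248.9]
tool_rot: [3.052, -0.083, -0.201]
force: [0.3, 0.7, 0.0]
width: 60.0
gripper_force: 64.8
```

```bash
python3 st.py; cat >> kin.py <<'E'
    D+=[tuple(d) for d in json.load(open("d.json"))]
    A=np.vstack([cols(q) for q,_,_ in D]);b=np.concatenate([p for _,p,_ in D])
    x=np.linalg.lstsq(A,b,rcond=None)[0];print(x.round(1),(A@x-b).round(1),np.linalg.svd(A)[1].round(2))
E
python3 kin.py|tail -2
```

```text
[np.float64(0.58121), np.float64(0.48946), np.float64(-0.57908), np.float64(1.82161), np.float64(0.47312), np.float64(0.88389), np.float64(-2.0088)] [np.float64(537.3), np.float64(-162.68), np.float64(248.87)] [np.float64(3.05207), np.float64(-0.08349), np.float64(-0.20089)] 60.046004272994715 [0.3 0.7 0. ]
[ 830.5 -446.9  740.3 -781.7  645.4  283.4   77.7] [ 0. -0.  0.  0.  0.  0.]
[351.6 608.3 398.5 405.4 -30.7  10.8   9.4] [27.8  9.7 -0.7  4.7 -0.8  1.8 -6.1  4.1 -2.3 -0.4  2.7  1.1] [3.92 3.32 1.05 0.48 0.41 0.23 0.06]
```

carry_out(deltas=[0,0,0,-0.03,0,0,1,0,0,0,-0.04,0,0,1,0,0,0,0,0,0,1])

```text
clock: 8.75
eef_pos: [463.8, -147.9, 243.7]
tool_rot: [3.05, -0.079, -0.199]
force: [0.3, 0.6, -0.7]
width: 60.5
gripper_force: 64.8
```

```bash
python3 st.py; python3 - <<'E'
from h import *
im,c,st=snap("w4");s2,_,_=snap("s4","scene")
cv2.imwrite("pics/v4.png",np.hstack([im[:,:,::-1],cv2.resize(s2[60:260,180:420],(461,384))[:,:,::-1]])[:, :800] if 0 else cv2.resize(np.hstack([im[:,:,::-1],cv2.resize(s2[60:260,180:420],(461,384))[:,:,::-1]]),(800,316)))
E
```

```text
[np.float64(0.62643), np.float64(0.39031), np.float64(-0.59823), np.float64(2.00922), np.float64(0.45461), np.float64(0.78891), np.float64(-2.02312)] [np.float64(463.78), np.float64(-147.94), np.float64(243.68)] [np.float64(3.05003), np.float64(-0.0792), np.float64(-0.19932)] 60.530968202876956 [ 0.3  0.6 -0.7]
```

View pics/v4.png

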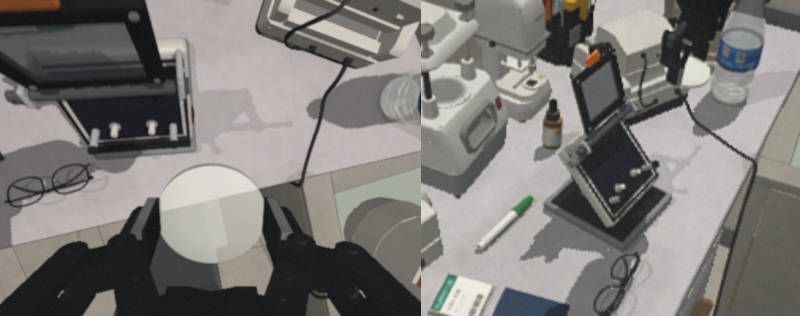

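The wrist half shows the lens still square in the pads. The scene half shows the flap parked and nothing disturbed. I add lateral offsets to the model and fit again.

```bash
cat > kin2.py <<'E'
from kin import *
D=D+[tuple(d) for d in json.load(open("d.json"))]
def colsf(q):
    R=chain(q,SG,0,np.pi/2);I=np.eye(3)
    C=[I[2],R[0].apply(I[1])]                      # base height, shoulder lateral
    C+=[R[2].apply(I[i]) for i in(2,0)]            # upper arm: z,x
    C+=[R[4].apply(I[i]) for i in(2,0)]            # forearm
    C+=[R[4].apply(I[1])]+[R[5].apply(I[0]),R[6].apply(I[2])]
    return np.array(C).T
# weights: prior sd for offsets small
sd=np.array([300,30,300,30,300,30,30,40,300.])
def solve(pr=1.):
    A=np.vstack([colsf(q) for q,_,_ in D]);b=np.concatenate([p for _,p,_ in D])
    x0=np.array([330,0,400,0,400,0,0,0,300.])
    M=np.vstack([A/.7,np.diag(1/sd)]);y=np.r_[(b-A@x0)/.7,np.zeros(9)]
    d=np.linalg.lstsq(M,y,rcond=None)[0];return x0+d,A@(x0+d)-b
X,res=solve()
if __name__=="__main__": print(X.round(1),res.reshape(-1,3).round(1).tolist())
E
python3 kin2.py
```

```text
[337.7 -13.7 557.9  -9.2 399.5   8.7 -14.8   1.3 340.2] [[-0.4, -0.5, -1.4], [1.3, 0.3, 0.4], [-2.1, -0.0, -1.4], [1.0, 0.3, 2.3], [-0.6, 0.5, 0.0]]
```

```bash
sed -i 's/^sd=.*/sd=np.array([300,30,300,.05,300,.05,30,.05,300.])/' kin2.py; python3 kin2.py; python3 - <<'E'
from kin2 import *
g=np.array([284.8,-11.8,420.8,0,314.3,0,-12.8,0,0]);A=np.vstack([colsf(q) for q,_,_ in D]);b=np.concatenate([p for _,p,_ in D])
for sc in(1,1.15,1.2):
    r=b-A@g*sc;dt=(A[:,8]@r)/(A[:,8]@A[:,8]);print(sc,dt,(r-A[:,8]*dt).round(1))
E
```

```text
[337.  -22.6 556.7  -0.  386.1   0.   -7.7   0.  349.2] [[-1.3, -2.8, -3.0], [2.6, 2.4, -0.0], [-1.4, 0.9, 0.1], [-1.4, 0.4, 2.0], [-1.7, 0.8, 0.9]]
1 238.05723310467238 [  53.4 -127.5   14.8   99.   -31.4   20.8   95.4  -29.8   21.6  111.6
  -42.9   16.1   94.8  -39.2   17.4]
1.15 297.55444846358205 [ 25.8 -56.    6.2  37.1 -18.4   9.8  37.5 -16.    9.9  46.2 -22.5   4.8
  38.  -20.4   7.1]
1.2 317.3868535832186 [ 16.6 -32.2   3.4  16.5 -14.1   6.1  18.2 -11.4   6.   24.4 -15.7   1.1
  19.1 -14.2   3.6]
```

```bash
sed -i 's/^sd=.*/sd=np.array([300,30,300,30,300,30,30,40,300.])/' kin2.py; cat > ik.py <<'E'
from kin2 import *
lo=np.array([-3.06,-.37,-1.25,.18,-1.1,.23,-2.94]);hi=np.array([3.06,2.12,1.32,2.47,4.24,1.98,2.94])
def fk(q): return colsf(q)@X,chain(q,SG,0,np.pi/2)[-1]
def tool(tilt,yaw,flip=0): # tool z leaning forward by tilt deg
    return Ro.from_euler('z',yaw)*Ro.from_euler('y',-tilt,degrees=True)*Ro.from_euler('x',np.pi)*Ro.from_euler('z',np.pi*flip)
def ik(p,R,n=40,seed=0,q0=None):
    rng=np.random.default_rng(seed);out=[]
    for k in range(n):
        q=rng.uniform(lo+.05,hi-.05) if q0 is None else q0+rng.normal(0,.05,7)
        f=lambda q:(lambda P:np.r_[(P[0]-p)/100,(P[1].inv()*R).as_rotvec(),.003*(q-(lo+hi)/2)])(fk(q))
        r=least_squares(f,np.clip(q,lo+.03,hi-.03),bounds=(lo+.02,hi-.02))
        e=np.linalg.norm(r.fun[:6]);out.append((e,r.x))
    return sorted(out,key=lambda o:o[0])
if __name__=="__main__":
    for T in(45,40,35,30,25):
        for fl in(0,1):
            o=ik(np.array([534,-81,94.]),tool(T,-.16,fl),25);print(T,fl,[(round(e,3),q.round(2).tolist()) for e,q in o[:2]])
E
python3 ik.py
```

```text
45 0 [(np.float64(0.184), [-0.6, 1.12, 1.3, 2.45, 4.15, 1.18, 0.33]), (np.float64(0.184), [-0.6, 1.12, 1.3, 2.45, 4.15, 1.18, 0.33])]
45 1 [(np.float64(0.184), [-0.6, 1.12, 1.3, 2.45, 4.15, 1.18, -2.81]), (np.float64(0.184), [-0.6, 1.12, 1.3, 2.45, 4.15, 1.18, -2.81])]
40 0 [(np.float64(0.101), [-0.61, 1.12, 1.3, 2.45, 4.16, 1.17, 0.33]), (np.float64(0.101), [-0.61, 1.12, 1.3, 2.45, 4.16, 1.17, 0.33])]
40 1 [(np.float64(0.101), [-0.61, 1.12, 1.3, 2.45, 4.16, 1.17, -2.82]), (np.float64(0.101), [-0.61, 1.12, 1.3, 2.45, 4.16, 1.17, -2.82])]
35 0 [(np.float64(0.018), [-0.61, 1.11, 1.3, 2.45, 4.17, 1.16, 0.32]), (np.float64(0.018), [-0.61, 1.11, 1.3, 2.45, 4.17, 1.16, 0.32])]
35 1 [(np.float64(0.018), [-0.61, 1.11, 1.3, 2.45, 4.17, 1.16, -2.82]), (np.float64(0.018), [-0.61, 1.11, 1.3, 2.45, 4.17, 1.16, -2.82])]
30 0 [(np.float64(0.0), [0.11, 0.65, 0.05, 2.42, 3.2, 0.45, 1.5]), (np.float64(0.0), [0.11, 0.65, 0.05, 2.42, 3.2, 0.45, 1.5])]
30 1 [(np.float64(0.0), [0.68, 0.83, -0.84, 2.42, 2.25, 0.75, -0.62]), (np.float64(0.0), [0.68, 0.83, -0.84, 2.42, 2.25, 0.75, -0.62])]
25 0 [(np.float64(0.0), [0.14, 0.63, 0.02, 2.35, 3.17, 0.27, 1.53]), (np.float64(0.0), [0.14, 0.63, 0.02, 2.35, 3.17, 0.27, 1.53])]
25 1 [(np.float64(0.0), [0.62, 0.76, -0.75, 2.35, 2.09, 0.58, -0.5]), (np.float64(0.0), [0.62, 0.76, -0.75, 2.35, 2.09, 0.58, -0.5])]
```

The model shows about 30° is the most tilt available at the screen. So the lens must be regrasped with the tool leaning about 14°, as the task note hints. I check IK for the grasp and for the approach points.

```bash
cat > chk.py <<'E'
from ik import *
def els(q):
    R=chain(q,SG,0,np.pi/2);C=colsf(q);return (C[:,:4]@X[:4]).round(0),(C[:,:7]@X[:7]).round(0)
for T in(30,31,33):
  for dx,dz in((0,0),(0,40),(-20,30),(0,80),(-40,60)):
    o=ik(np.array([534+dx,-81,94.+dz]),tool(T,-.16,1),16);print(T,dx,dz,[(round(e,3),q.round(2).tolist(),*els(q)) for e,q in o[:1]])
for T in(-14,0,15):
    o=ik(np.array([545,185,4.]),tool(T,.0,1),16);print("pad",T,[(round(e,3),q.round(2).tolist()) for e,q in o[:1]])
E
python3 chk.py
```

```text
30 0 0 [(np.float64(0.0), [0.68, 0.83, -0.84, 2.42, 2.25, 0.75, -0.62], array([ 306., -272.,  718.]), array([366., -53., 388.]))]
30 0 40 [(np.float64(0.0), [0.67, 0.7, -0.82, 2.4, 2.16, 0.62, -0.57], array([ 265., -236.,  769.]), array([366., -53., 428.]))]
30 -20 30 [(np.float64(0.0), [0.83, 0.88, -1.13, 2.45, 2.05, 0.9, -0.43], array([ 272., -330.,  697.]), array([346., -53., 418.]))]
30 0 80 [(np.float64(0.0), [0.63, 0.55, -0.74, 2.37, 2.05, 0.46, -0.5], array([ 220., -187.,  816.]), array([366., -53., 468.]))]
30 -40 60 [(np.float64(0.004), [-0.46, 0.61, 0.91, 2.45, 4.22, 0.57, -2.65], array([284., 132., 800.]), array([327., -55., 449.]))]
31 0 0 [(np.float64(0.0), [0.68, 0.85, -0.85, 2.43, 2.28, 0.79, -0.65], array([ 309., -277.,  712.]), array([361., -52., 385.]))]
31 0 40 [(np.float64(0.0), [0.68, 0.71, -0.84, 2.41, 2.19, 0.66, -0.6], array([ 267., -244.,  763.]), array([361., -52., 425.]))]
31 -20 30 [(np.float64(0.002), [-0.22, 0.62, 0.56, 2.45, 3.81, 0.51, -2.26], array([311.,  61., 797.]), array([341., -54., 415.]))]
31 0 80 [(np.float64(0.0), [0.66, 0.57, -0.78, 2.39, 2.
[... 372 characters left out ...]
 -0.87, 2.44, 2.25, 0.73, -0.64], array([ 272., -257.,  752.]), array([351., -50., 419.]))]
33 -20 30 [(np.float64(0.025), [-0.56, 0.85, 1.14, 2.45, 4.22, 0.87, -2.73], array([357., 216., 708.]), array([338., -54., 414.]))]
33 0 80 [(np.float64(0.0), [0.7, 0.6, -0.84, 2.42, 2.16, 0.58, -0.59], array([ 225., -216.,  801.]), array([351., -50., 459.]))]
33 -40 60 [(np.float64(0.054), [-0.46, 0.61, 0.92, 2.45, 4.22, 0.58, -2.65], array([285., 133., 799.]), array([327., -56., 449.]))]
pad -14 [(np.float64(0.0), [0.15, 1.12, -0.88, 1.64, 0.8, 1.04, 0.56])]
pad 0 [(np.float64(0.0), [0.09, 0.99, -0.76, 1.88, 1.04, 0.73, 0.27])]
pad 15 [(np.float64(0.0), [-0.04, 0.91, -0.58, 2.12, 1.7, 0.55, -0.44])]
```

```bash
cat > go.py <<'E'
from ik import *
def go(p,R):
    s=ctrl.read_state();R0=Ro.from_euler('xyz',s["tool_rot"]);p0=s["eef_pos"]
    rv=np.degrees((R0.inv()*R).as_rotvec());print("at",p0.round(1),"rotvec",rv.round(2),"shift now-frame mm",R0.inv().apply(p-p0).round(1),"target-frame",R.inv().apply(p-p0).round(1))
E
python3 - <<'E'
from go import *
go(np.array([480,-75,240.]),tool(0,0,0))
for p in((514,-78,200),(534,-81,134),(514,100,200),(560,150,200),(520,-80,120)):
    o=ik(np.array(p,float),tool(30,-.16,1),14);print(p,o[0][0].round(4),o[0][1].round(2))
E
```

```text
at [ 468.  -148.4  244.7] rotvec [  5.6   -4.28 -11.65] shift now-frame mm [ -3.2 -74.5  -2.2] target-frame [ 12.  -73.4   4.7]
(514, -78, 200) 0.0001 [ 0.61  0.44 -0.68  2.4   2.    0.36 -0.47]
(534, -81, 134) 0.0 [ 0.67  0.7  -0.82  2.4   2.16  0.62 -0.57]
(514, 100, 200) 0.0 [-0.04  0.43 -0.5   2.35  1.68  0.49 -0.62]
(560, 150, 200) 0.0 [-0.15  0.49 -0.45  2.21  1.5   0.52 -0.47]
(520, -80, 120) 0.0 [ 0.69  0.75 -0.85  2.44  2.21  0.7  -0.62]
```

carry_out(deltas=[2.8,-2.14,-5.8,0,0,0,1,2.8,-2.14,-5.8,0,0,0,1,0,0,0,0,-0.045,0,1,0,0,0,0,-0.045,0,1,0,0,0,0,-0.045,0,1,0,0,0,0.01,-0.045,0,1,0,0,0,0.015,-0.045,0,1,0,0,0,0.02,-0.045,0,1,0,0,0,0.02,-0.04,0,1,0,0,0,0.01,-0.02,0,1,0,0,0,0,0,0,1,0,0,-10,0,0,0,1])

```text
clock: 10.35
eef_pos: [544.3, 180.5, 244.9]
tool_rot: [-3.141, 0.0, 0.177]
force: [-0.3, -0.5, -0.6]
width: 60.1
gripper_force: 64.8
```

carry_out(deltas=[0,0,-10,0,0,0,1,0,0,-10,0,0,0.02,1,0,0,-10,0,0,0.02,1,0,0,-10,0,0,0.02,1,0,0,-10,0,0,0.02,1,0,0,-10,0,0,0.02,1,0,0,-10,0,0,0.02,1,0,0,-10,0,0,0.02,1,0,0,-10,0,0,0,1,0,0,-10,0,0,0,1,0,0,-10,0,0,0,1,0,0,0,0,0,0,1])

```text
clock: 11.85
eef_pos: [544.2, 180.2, 104.7]
tool_rot: [-3.141, -0.002, 2.089]
force: [0.7, 0.7, 0.0]
width: 60.3
gripper_force: 64.8
```

carry_out(deltas=[0,0,-10,0,0,0,1,0,0,-10,0,0,0,1,0,0,-10,0,0,0,1,0,0,-10,0,0,0,1,0,0,-10,0,0,0,1,0,0,-10,0,0,0,1,0,0,0,0,0,0,1])

```text
clock: 12.72
eef_pos: [544.3, 180.8, 105.0]
tool_rot: [3.14, -0.0, 3.135]
force: [-0.2, -0.6, 0.1]
width: 60.5
gripper_force: 64.8
```

```bash
python3 st.py; python3 - <<'E'
from go import *
go(np.array([545.1,185.1,0.3]),tool(0,0,1))
E
```

```text
[np.float64(0.28575), np.float64(1.00967), np.float64(-1.19638), np.float64(1.82748), np.float64(1.06449), np.float64(1.12022), np.float64(0.24966)] [np.float64(544.3), np.float64(180.84), np.float64(104.98)] [np.float64(3.14046), np.float64(-0.00049), np.float64(3.13479)] 60.53340767739714 [-0.2 -0.6  0.1]
at [544.3 180.8 105. ] rotvec [ 0.07 -0.03 -0.39] shift now-frame mm [ -0.8   4.2 104.7] target-frame [ -0.8   4.3 104.7]
```

carry_out(deltas=[0,0,0,0,0.0042,0.04,1,0,0,0,0,0,0.03,1,0,0,0,0,0,0.02,1,0,0,0,0,0,0.01,1,0,0,0,0,0,0.0045,1,0,0,0,0,0,0,1,0,0,0,0,0,0,-1,0,0,0,0,0,0,-1,0,0,0,0,0,0,-1,0,0,0,0,0,-0.02,-1])

```text
clock: 13.98
eef_pos: [543.4, 185.3, 20.3]
tool_rot: [3.141, -0.003, 3.14]
force: [0.4, -0.1, 0.3]
width: 84.7
gripper_force: 0.0
```

carry_out(deltas=[0,7.5,0,0,0,-0.02,-1,0,7.5,0,0,0,0,-1,0,0,0,0,0,0,-1])

```text
clock: 14.35
eef_pos: [546.3, 185.9, 41.2]
tool_rot: [3.138, -0.261, 3.136]
force: [-0.9, -0.2, -0.1]
width: 85.2
gripper_force: 0.0
```

```bash
python3 - <<'E'
from go import *
im,c,st=snap("w5")
go(np.array([540.5,185.1,2.8]),tool(-15,0,1))
hs=cv2.cvtColor(im,cv2.COLOR_RGB2HSV);m=((hs[...,1]<50)&(hs[...,2]>110)).astype(np.uint8)
print(proj("wrist",[[545,185,6]],c))
k,l,s_,ce=cv2.connectedComponentsWithStats(m)
for i in range(1,k):
    if s_[i,4]>800: print(s_[i],ce[i],onplane("wrist",ce[i],6,c).round(1))
E
```

```text
at [544.6 186.1  41.1] rotvec [ 0.19  0.06 -0.14] shift now-frame mm [-5.9 -1.1 38.1] target-frame [-5.9 -1.  38.1]
[[254.42344808 230.94362578]]
[    0     0   512   308 70027] [323.35000785  97.6617876 ] [463.2 227.6   6. ]
[  70   30   73   25 1249] [103.00640512  41.00800641] [428.8  94.5   6. ]
[  71   61   88   38 2049] [111.6852123  79.0829673] [451.4  99.    6. ]
[    0    62   365   305 34928] [126.60315506 251.50558291] [557.5 104.8   6. ]
[   0   66   46   42 1285] [23.54552529 87.84435798] [456.3  45.3   6. ]
[ 204  185  107  105 8861] [256.9943573  237.02810067] [548.9 186.6   6. ]
```

carry_out(deltas=[0,0,0,-0.0073,-0.0003,0.015,-1,0,0,0,0,0,0.012,-1,0,0,0,0,0,0.006,-1,0,0,0,0,0,0.0047,-1,0,0,0,0,0,0,-1,0,0,0,0,0,0,1,0,0,0,0,0,0,1,0,0,0,0,0,0,1,0,0,0,0,0,0,1,0,0,0,0,0,0,1])

```text
clock: 15.65
eef_pos: [542.1, 186.0, 3.9]
tool_rot: [3.139, -0.261, 3.14]
force: [-0.1, -1.2, 6.3]
width: 59.2
gripper_force: 62.7
```

```bash
python3 - <<'E'
from go import *
st=ctrl.read_state();print(st["eef_pos"].round(1),st["tool_rot"].round(3),st["force"].round(1),st["width"])
im,c,st=snap("w6")
hs=cv2.cvtColor(im,cv2.COLOR_RGB2HSV);m=((hs[...,1]<50)&(hs[...,2]>110)).astype(np.uint8)
m[:150]=0;m[330:]=0;m[:,:170]=0;m[:,345:]=0
k,l,s_,ce=cv2.connectedComponentsWithStats(m)
for i in range(1,k):
    if s_[i,4]>800: print(s_[i],ce[i],onplane("wrist",ce[i],6,c).round(1))
E
```

```text
[542.1 186.    3.9] [ 3.139 -0.261  3.14 ] [-0.1 -1.2  6.3] 59.15614196862069
[  196   197   123   130 13080] [256.4646789  261.56108563] [549.4 186.2   6. ]
```

carry_out(deltas=[0,0,0,0.0013,0,-0.0048,1,0,0,0,0.004,0,-0.015,1,0,0,0,0.01,0,-0.037,1,0,0,0,0.0127,0,-0.048,1,0,0,0,0.0127,0,-0.048,1,0,0,0,0.0105,0,-0.04,1,0,-7.5,0,0,0,0,1,0,-7.5,0,0,0,0,1,0,-7.5,0,0,0,0,1,0,-7.5,0,0,0,0,1,0,0,0,0,0,0,1])

```text
clock: 17.08
eef_pos: [539.7, 185.1, 202.8]
tool_rot: [-3.14, 0.262, -3.139]
force: [0.8, 0.2, 0.4]
width: 58.6
gripper_force: 64.3
```

```bash
python3 st.py; python3 kin2.py; python3 - <<'E'
from go import *
go(np.array([542,186,200.]),tool(30,-.16,1))
E
```

```text
[np.float64(0.26473), np.float64(0.69389), np.float64(-1.12533), np.float64(1.99071), np.float64(1.09094), np.float64(0.91287), np.float64(0.13093)] [np.float64(539.73), np.float64(185.14), np.float64(202.85)] [np.float64(-3.14017), np.float64(0.26161), np.float64(-3.13859)] 58.63476891272655 [0.8 0.2 0.4]
[351.6 -18.2 563.9 -16.6 392.7  12.7  -8.8 -11.9 366.1] [[2.3, -2.5, -3.9], [1.4, 2.3, 1.7], [-2.7, -0.0, -2.3], [-0.5, -0.9, -0.7], [-3.2, 0.1, -2.5], [0.7, -0.4, 3.7], [1.0, 0.6, 4.0]]
at [539.7 185.1 202.8] rotvec [  3.5  -14.97   8.66] shift now-frame mm [-1.5  0.9  3.3] target-frame [-0.4  1.2  3.5]
```

carry_out(deltas=[1.75,-7.5,4.3,0,0,0,1,1.75,-7.5,4.3,0,0,0,1,0,0,0,0,0,0,1])

```text
clock: 17.45
eef_pos: [542.0, 185.7, 201.1]
tool_rot: [-3.133, 0.489, 3.004]
force: [0.0, -0.6, -0.3]
width: 58.6
gripper_force: 64.3
```

```bash
python3 st.py; python3 - <<'E'
from go import *
im,c,st=snap("w7");a=cv2.imread("pics/w6.png")[:,:,::-1]
for z in(a,im):
    p=z[180:345,180:340].astype(int);hs=cv2.cvtColor(z,cv2.COLOR_RGB2HSV)
    print([hs[r,190:330:7,2].tolist() for r in(215,262,310)])
go(np.array([514,100,200.]),tool(30,-.16,1))
cv2.imwrite("pics/v7.png",np.hstack([a[170:384,150:360],im[170:384,150:360]])[:,:,::-1])
E
```

```text
[np.float64(0.0799), np.float64(0.60992), np.float64(-0.95926), np.float64(2.15193), np.float64(1.41661), np.float64(0.85993), np.float64(-0.41472)] [np.float64(541.95), np.float64(185.69), np.float64(201.13)] [np.float64(-3.13273), np.float64(0.48878), np.float64(3.0045)] 58.56471487017479 [ 0.  -0.6 -0.3]
[[58, 58, 55, 137, 222, 221, 222, 222, 221, 221, 220, 220, 218, 217, 215, 213, 121, 67, 66, 100], [31, 159, 224, 226, 225, 225, 226, 226, 224, 225, 225, 222, 222, 223, 221, 220, 218, 216, 164, 31], [67, 65, 65, 69, 221, 221, 220, 220, 220, 220, 220, 220, 218, 217, 217, 217, 65, 67, 67, 65]]
[[174, 172, 172, 164, 163, 162, 162, 164, 164, 162, 162, 161, 160, 157, 158, 154, 123, 104, 101, 103], [23, 78, 181, 181, 181, 183, 182, 182, 180, 179, 179, 178, 178, 177, 177, 173, 171, 169, 107, 29], [104, 105, 104, 108, 162, 161, 158, 155, 156, 154, 154, 152, 155, 152, 152, 151, 122, 134, 127, 121]]
at [543.  185.1 201.2] rotvec [ 0.11 -2.01  1.06] shift now-frame mm [ 15.5 -88.4  -6.1] target-frame [ 13.6 -88.6  -6.4]
```

View pics/v7.png

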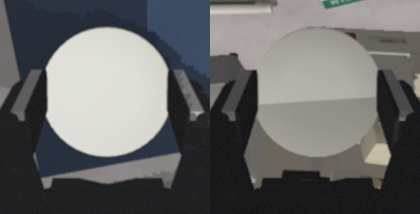

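Both crops, before and after tilting, show the lens unmoved in the pads. Next I refine the tester pose with the w3 pins, then go above the screen.

```bash
cat >> fit.py <<'E'
c3=np.load("pics/w3.npy",allow_pickle=True).item()
w3=[(scr(-29,22,7),(196,188)),(scr(-29,-22,7),(239,187)),(scr(-36,47,16),(172,196)),(scr(-36,-47,16),(264,191))]
print("w3 res with old",(proj("",pts(r.x,w3),c3)-[p[1] for p in w3]).round(1).tolist())
g=lambda v:np.r_[f(v),(proj("",pts(v,w3),c3)-[p[1] for p in w3]).ravel()]
r2=least_squares(g,r.x,x_scale=[100,100,.1],loss='soft_l1');print(r2.x,r2.fun.reshape(-1,2).round(1).tolist())
h_=lambda v:(proj("",pts(v,w3),c3)-[p[1] for p in w3]).ravel()
r3=least_squares(h_,r.x,x_scale=[100,100,.1]);print(r3.x,r3.fun.reshape(-1,2).round(1).tolist())
E
python3 fit.py | tail -3
```

```text
w3 res with old [[0.9, 0.7], [0.6, 1.1], [-0.0, 3.9], [-0.1, 7.4]]
[ 5.32749876e+02 -8.06720605e+01 -1.72085193e-01] [[-0.3, -0.4], [-0.2, -0.5], [-0.6, 0.6], [-0.5, 1.5], [0.1, -1.2], [-0.9, -0.6], [-0.7, -0.0], [0.9, -1.1], [-0.7, -0.7], [-0.8, -1.1], [0.7, -0.6], [0.4, -0.2], [-0.2, 2.7], [-0.3, 6.0]]
[ 5.34963104e+02 -7.99026003e+01 -1.38879229e-01] [[0.4, -1.9], [0.0, -2.9], [-0.1, 2.2], [-0.4, 2.5]]
```

carry_out(deltas=[0,-2,1,0.003,-0.015,0,1,0,0,0,0.004,-0.025,0,1,0,0,0,0.006,-0.035,0,1,0,0,0,0.006,-0.035,0,1,0,0,0,0,-0.035,0,1,0,0,0,0,-0.03,0,1,0,0,0,0,-0.025,0,1,0,0,0,0,0,0,1])

```text
clock: 18.5
eef_pos: [495.8, -13.8, 191.3]
tool_rot: [3.14, 0.525, 2.974]
force: [-0.3, 0.1, -0.0]
width: 58.7
gripper_force: 64.3
```

```bash
python3 st.py; python3 - <<'E'
from go import *
go(np.array([510,-78,190.]),tool(30,-.16,1))
E
```

```text
[np.float64(0.53157), np.float64(0.49886), np.float64(-0.92341), np.float64(2.43749), np.float64(1.82356), np.float64(0.60309), np.float64(-0.53256)] [np.float64(495.8), np.float64(-13.82), np.float64(191.26)] [np.float64(3.13951), np.float64(0.52524), np.float64(2.97369)] 58.6721769401776 [-0.3  0.1 -0. ]
at [495.8 -13.8 191.3] rotvec [-0.11  0.09 -0.39] shift now-frame mm [-20.8 -60.9  13.4] target-frame [-20.4 -61.1  13.2]
```

```bash
cat >> go.py <<'E'
TP=[532.2,-80.6];YW=-.163;L=np.array([-5.5,0,-.7])
def seat(sx,sz,sy=0,tilt=30):
    R=tool(tilt,YW,1);o=Ro.from_euler('z',YW).apply(scr(sx,sy,sz))+[*TP,0];return o-R.apply(L),R
def where():
    s=ctrl.read_state();R=Ro.from_euler('xyz',s["tool_rot"]);o=s["eef_pos"]+R.apply(L)-[*TP,0];o=Ro.from_euler('z',-YW).apply(o)-[0,0,92]
    n=Ro.from_euler('z',-YW).inv().inv();Rl=R*Ro.from_euler('y',15,degrees=True)
    f=S.T@Ro.from_euler('z',-YW).apply(s["force"])
    print("lens centre in screen",(S.T@o).round(1),"force screen",f.round(1),"width",s["width"].round(1),"q",s["qpos"].round(2))
E
python3 - <<'E'
from go import *
where()
for a in((8,45),(6,20),(3,8),(0,2)):
    p,R=seat(*a);print(a,p.round(1));go(p,R);o=ik(p,R,10);print(o[0][0].round(4),o[0][1].round(2))
R=tool(30,YW,1);print("tool-frame of screen x,y,z",R.inv().apply(Ro.from_euler('z',YW).apply(S.T)).round(3).tolist())
E
```

```text
Traceback (most recent call last):
  File "go.py", line 12, in where
    print("lens centre in screen",(S.T@o).round(1),"force screen",f.round(1),"width",s["width"].round(1),"q",s["qpos"].round(2))
                                                                                     ^^^^^^^^^^^^^^^^
AttributeError: 'float' object has no attribute 'round'
```

```bash
sed -i 's/s\["width"\].round(1)/round(s["width"],1)/' go.py
python3 - <<'E'
from go import *
where()
for a in((8,45),(6,20),(3,8),(0,2)):
    p,R=seat(*a);print(a,p.round(1));go(p,R);o=ik(p,R,10);print(o[0][0].round(4),o[0][1].round(2))
R=tool(30,YW,1);print("tool-frame of screen x,y,z",R.inv().apply(Ro.from_euler('z',YW).apply(S.T)).round(3).tolist())
E
```

```text
lens centre in screen [ 42.6  60.  102.5] force screen [-0.2  0.   0.2] width 58.7 q [ 0.53  0.5  -0.92  2.44  1.82  0.6  -0.53]
(8, 45) [502.  -75.6 126.1]
at [495.8 -13.8 191.3] rotvec [-0.02  0.09 -0.24] shift now-frame mm [ 18.4 -60.   64.5] target-frame [ 18.6 -60.   64.5]
0.025 [ 0.83  0.89 -1.23  2.45  1.93  0.96 -0.38]
(6, 20) [518.1 -78.3 107. ]
at [495.8 -13.8 191.3] rotvec [-0.02  0.09 -0.24] shift now-frame mm [ 13.9 -60.   89.2] target-frame [ 14.  -60.   89.2]
0.0002 [ 0.7   0.82 -0.96  2.45  2.14  0.82 -0.58]
(3, 8) [524.4 -79.3  96.4]
at [495.8 -13.8 191.3] rotvec [-0.02  0.09 -0.24] shift now-frame mm [ 13.7 -60.  101.5] target-frame [ 13.8 -60.  101.5]
0.0 [ 0.64  0.81 -0.85  2.44  2.23  0.77 -0.66]
(0, 2) [526.4 -79.7  90.1]
at [495.8 -13.8 191.3] rotvec [-0.02  0.09 -0.24] shift now-frame mm [ 15.1 -60.  108.1] target-frame [ 15.2 -60.  108.1]
0.0 [ 0.64  0.83 -0.85  2.44  2.24  0.78 -0.66]
tool-frame of screen x,y,z [[-0.966, -0.0, -0.259], [-0.0, 1.0, -0.0], [0.259, -0.0, -0.966]]
```

carry_out(deltas=[0,0,0,-0.004,-0.015,0.002,1,0,0,0,-0.004,-0.02,0.002,1,0,0,0,-0.003,-0.0185,0.002,1,0,0,0,0,-0.0065,0.008,1,0,0,0,0.002,0,0.013,1,0,0,0,0.002,0,0.013,1,0,0,0,0,0,0,1,0,0,0,0,0,0,1])

```text
clock: 19.5
eef_pos: [510.9, -73.2, 159.8]
tool_rot: [3.138, 0.525, 2.98]
force: [-0.3, 0.0, 0.1]
width: 58.7
gripper_force: 64.3
```

```bash
python3 - <<'E'
from go import *
where()
p,R=seat(14,28);go(p,R)
im,c,st=snap("w8");s2,_,_=snap("s8","scene")
cv2.imwrite("pics/v8.png",np.hstack([im[100:384,100:412],cv2.resize(s2[85:235,240:360],(227,284))])[:,:,::-1])
E
```

```text
lens centre in screen [37.7  3.9 62.9] force screen [-0.1 -0.   0.3] width 58.7 q [ 0.67  0.6  -0.9   2.43  2.02  0.6  -0.52]
at [510.9 -73.2 159.8] rotvec [0.26 0.06 0.05] shift now-frame mm [13.9 -4.  39.9] target-frame [13.9 -3.9 39.9]
```

View pics/v8.png

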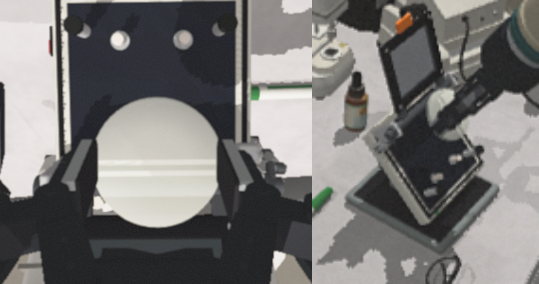

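The wrist half shows the lens over the screen with its pin heads level at (219,140) and (283,140), and the stop tips at (176,126) and (327,124). The scene half shows it clear of the flap. I use the tips to refine the tester pose.

```bash
cat > fit8.py <<'E'
from go import *
c=np.load("pics/w8.npy",allow_pickle=True).item()
im=cv2.imread("pics/w8.png");g=cv2.cvtColor(im,cv2.COLOR_BGR2GRAY)
m=(g>150).astype(np.uint8);m[:122]=0;m[165:]=0;m[:,:195]=0;m[:,305:]=0
k,l,s_,ce=cv2.connectedComponentsWithStats(m)
P=[(s_[i].tolist(),ce[i]) for i in range(1,k) if s_[i,4]>60];print(P)
px=sorted([p[1] for p in P],key=lambda u:u[0])
obs=np.array([px[0],px[-1]])
X_=np.array([scr(-29,22,13),scr(-29,-22,13)])
# looking from below: left in image = which y?
f=lambda v,o=obs:(proj("",Ro.from_euler('z',v[2]).apply(X_)+[v[0],v[1],0],c)-o).ravel()
for o in(obs,obs[::-1]):
    r=least_squares(lambda v:np.r_[f(v,o),(v-[532.2,-80.6,-.163])/[4,4,.05]],[532.2,-80.6,-.163],x_scale=[10,10,.1]);print(r.x,r.fun.round(2))
E
python3 fit8.py
```

```text
[([211, 132, 18, 18, 242], array([219.04132231, 140.72727273])), ([279, 132, 12, 14, 124], array([284.54032258, 137.98387097]))]
[482.54201761 -91.57402075  -2.55671444] [  9.67  18.33  -7.95 -13.7  -12.41  -2.74 -47.87]
[ 5.34082704e+02 -7.81996942e+01 -1.23894354e-01] [ 0.34  0.36 -0.45 -0.36  0.47  0.6   0.78]
```

```bash
sed -i 's/^obs=.*/obs=np.array([px[0],[283.2,140.2]])/' fit8.py; python3 fit8.py|tail -1
```

```text
[ 5.34845055e+02 -7.96630793e+01 -1.55557506e-01] [ 0.96  0.11 -1.01 -0.05  0.66  0.23  0.15]
```

```bash
sed -i 's/^TP=.*;YW=[^;]*/TP=[534.,-79.5];YW=-.158/' go.py; cat > n.py <<'E'
import sys;from go import *
where();p,R=seat(float(sys.argv[1]),float(sys.argv[2]));go(p,R)
E
python3 n.py 14 28; python3 n.py 7 10|tail -1
```

```text
lens centre in screen [36.8  2.2 64.4] force screen [ 0.1 -0.1  0.9] width 58.5 q [ 0.67  0.6  -0.9   2.43  2.02  0.6  -0.52]
at [510.8 -73.6 160.2] rotvec [ 0.07  0.1  -0.19] shift now-frame mm [12.7 -2.3 41. ] target-frame [12.6 -2.2 41. ]
at [510.8 -73.6 160.2] rotvec [ 0.07  0.1  -0.19] shift now-frame mm [14.8 -2.3 60.2] target-frame [14.7 -2.2 60.2]
```

carry_out(deltas=[0,0,0,0.004,-0.0022,0.012,1,0,0,0,0.004,0,0.015,1,0,0,0,0.0047,0,0.014,1,0,0,0,0.001,0,0.01,1,0,0,0,0.001,0,0.006,1,0,0,0,0,0,0,1,0,0,0,0,0,0,1])

```text
clock: 20.48
eef_pos: [525.8, -78.4, 103.5]
tool_rot: [3.139, 0.525, 2.98]
force: [0.8, 0.1, 0.3]
width: 58.0
gripper_force: 64.3
```

```bash
python3 n.py 3 5
```

```text
lens centre in screen [ 7.8 -0.3 13.2] force screen [ 0.8  0.2 -0.3] width 58.0 q [ 0.65  0.79 -0.89  2.43  2.17  0.76 -0.61]
at [525.8 -78.4 103.5] rotvec [ 0.06  0.09 -0.2 ] shift now-frame mm [2.5 0.2 9.1] target-frame [2.5 0.2 9.1]
```

carry_out(deltas=[0,0,0,-0.0008,0,0.0029,1,0,0,0,-0.0008,0,0.0029,1,0,0,0,-0.0003,0,0.001,1,0,0,0,0,0,0,1])

```text
clock: 20.98
eef_pos: [530.8, -79.2, 98.0]
tool_rot: [3.138, 0.524, 2.979]
force: [-0.5, 0.7, -0.1]
width: 58.9
gripper_force: 64.3
```

carry_out(deltas=[0,0,0,-0.0005,0,0.0019,1,0,0,0,0,0,0,1])

```text
clock: 21.22
eef_pos: [532.1, -79.5, 96.6]
tool_rot: [3.138, 0.524, 2.979]
force: [0.7, -1.0, 0.3]
width: 58.5
gripper_force: 64.4
```

carry_out(deltas=[0,0,0,-0.0003,0,0.001,1,0,0,0,0,0,0,1])

```text
clock: 21.48
eef_pos: [532.8, -79.6, 96.1]
tool_rot: [3.138, 0.525, 2.979]
force: [-1.8, -0.1, 2.6]
width: 58.8
gripper_force: 66.3
```

```bash
python3 n.py 3 3
```

```text
lens centre in screen [ 7.5 -0.3  3. ] force screen [ 0.6 -0.4  3. ] width 58.8 q [ 0.65  0.81 -0.88  2.41  2.18  0.76 -0.61]
at [532.8 -79.6  96.1] rotvec [ 0.06  0.06 -0.2 ] shift now-frame mm [4.4 0.2 1.2] target-frame [4.4 0.3 1.2]
```

carry_out(deltas=[0,0,0,0.0002,0,-0.0008,1,0,0,0,0.002,0,0.0005,1,0,0,0,0.002,0,0.0005,1,0,0,0,0,0,0,1])

```text
clock: 21.98
eef_pos: [529.1, -79.0, 93.4]
tool_rot: [3.138, 0.524, 2.979]
force: [-0.7, -1.1, -0.7]
width: 58.9
gripper_force: 64.4
```

carry_out(deltas=[0,0,0,0.001,0,0.00026,1,0,0,0,0,0,0,1])

```text
clock: 22.22
eef_pos: [528.6, -78.9, 92.9]
tool_rot: [3.138, 0.524, 2.979]
force: [-0.7, -0.6, -0.8]
width: 58.6
gripper_force: 64.4
```

carry_out(deltas=[0,0,0,0.001,0,0.00026,1,0,0,0,0,0,0,1])

```text
clock: 22.48
eef_pos: [527.8, -78.8, 92.2]
tool_rot: [3.138, 0.524, 2.979]
force: [0.7, -0.2, -0.7]
width: 58.4
gripper_force: 64.3
```

```bash
python3 n.py 0 2
```

```text
lens centre in screen [ 1.2 -0.3  3.8] force screen [-0.  -0.1 -1. ] width 58.4 q [ 0.65  0.82 -0.89  2.43  2.19  0.78 -0.63]
at [527.8 -78.8  92.2] rotvec [ 0.06  0.05 -0.22] shift now-frame mm [0.7 0.3 2. ] target-frame [0.7 0.3 2. ]
```

carry_out(deltas=[0,0,0,0.001,0,0.00026,1,0,0,0,0,0,0,1])

```text
clock: 22.72
eef_pos: [527.1, -78.7, 91.4]
tool_rot: [3.138, 0.524, 2.979]
force: [-0.3, -0.1, -0.5]
width: 58.7
gripper_force: 64.3
```

carry_out(deltas=[0,0,0,0.001,0,0.00026,1,0,0,0,0,0,0,1])

```text
clock: 22.98
eef_pos: [526.3, -78.5, 90.7]
tool_rot: [3.138, 0.524, 2.979]
force: [0.6, -0.3, -0.2]
width: 58.7
gripper_force: 64.3
```

carry_out(deltas=[0,0,0,0.001,0,0.00026,1,0,0,0,0,0,0,1])

```text
clock: 23.22
eef_pos: [525.6, -78.4, 90.0]
tool_rot: [3.138, 0.524, 2.979]
force: [0.7, -0.8, 0.3]
width: 58.6
gripper_force: 64.3
```

```bash
python3 n.py 0 2
```

```text
lens centre in screen [-1.9 -0.3  3.8] force screen [ 0.8 -0.7 -0.4] width 58.6 q [ 0.64  0.83 -0.89  2.43  2.2   0.8  -0.63]
at [525.6 -78.4  90. ] rotvec [ 0.06  0.04 -0.22] shift now-frame mm [-2.3  0.3  1.3] target-frame [-2.3  0.3  1.3]
```

carry_out(deltas=[0,0,0,0.001,0,0.00026,1,0,0,0,0,0,0,1])

```text
clock: 23.48
eef_pos: [525.0, -78.3, 89.3]
tool_rot: [3.138, 0.525, 2.979]
force: [0.0, 0.6, 0.6]
width: 58.6
gripper_force: 64.4
```

carry_out(deltas=[0,0,0,0.001,0,0.00026,1,0,0,0,0,0,0,1])

```text
clock: 23.72
eef_pos: [524.9, -78.3, 89.0]
tool_rot: [3.139, 0.526, 2.979]
force: [1.4, -0.3, 1.5]
width: 58.8
gripper_force: 64.8
```

```bash
python3 n.py 0 2; python3 - <<'E'
from go import *
im,c,st=snap("w9");g=cv2.cvtColor(im,cv2.COLOR_RGB2GRAY)
for u in(205,215,225,235,257,275,285,295,305):print(u,g[130:240:4,u].tolist())
E
```

```text
lens centre in screen [-3.1 -0.2  3.6] force screen [ 2.1 -0.1  0.1] width 58.8 q [ 0.64  0.83 -0.89  2.44  2.21  0.8  -0.64]
at [524.9 -78.3  89. ] rotvec [ 0.05  0.14 -0.22] shift now-frame mm [-3.4  0.2  0.8] target-frame [-3.4  0.2  0.7]
205 [118, 149, 156, 43, 32, 182, 168, 50, 49, 51, 50, 48, 51, 50, 52, 50, 60, 192, 155, 176, 177, 178, 59, 123, 190, 193, 196, 198]
215 [129, 171, 213, 47, 40, 224, 146, 50, 45, 42, 38, 34, 48, 43, 41, 36, 100, 134, 128, 161, 178, 192, 201, 190, 192, 196, 196, 199]
225 [133, 149, 155, 39, 27, 151, 91, 37, 40, 38, 42, 40, 38, 39, 36, 37, 40, 36, 61, 167, 185, 183, 189, 190, 195, 198, 198, 202]
235 [133, 147, 156, 33, 31, 153, 90, 41, 37, 38, 39, 39, 37, 34, 37, 40, 36, 38, 164, 177, 181, 185, 188, 193, 195, 197, 201, 204]
257 [136, 148, 156, 29, 28, 159, 72, 37, 36, 38, 40, 37, 39, 41, 35, 37, 38, 151, 172, 177, 179, 183, 188, 192, 195, 198, 199, 202]
275 [140, 151, 156, 29, 34, 219, 100, 47, 48, 35, 37, 38, 36, 39, 36, 36, 38, 47, 165, 172, 178, 182, 185, 188, 192, 196, 199, 199]
285 [140, 151, 155, 33, 37, 178, 62, 39, 39, 39, 38, 34, 38, 38, 51, 39, 35, 34, 75, 175, 174, 177, 181, 184, 186, 191, 194, 196]
295 [143, 154, 165, 28, 44, 170, 65, 39, 38, 39, 40, 37, 39, 45, 49, 48, 167, 133, 128, 159, 171, 215, 184, 179, 180, 185, 188, 191]
305 [144, 150, 154, 31, 39, 175, 54, 41, 42, 40, 38, 40, 39, 40, 41, 38, 79, 146, 158, 229, 230, 231, 97, 174, 178, 180, 182, 186]
```

carry_out(deltas=[0,0,0,-0.0002,0,0.0008,1,0,0,0,0,0,0,1])

```text
clock: 24.02
eef_pos: [525.3, -78.2, 88.6]
tool_rot: [3.139, 0.526, 2.98]
force: [0.4, -0.0, 5.5]
width: 58.9
gripper_force: 66.6
```

```bash
python3 n.py 0 2
```

```text
lens centre in screen [-3.1 -0.1  3. ] force screen [4.2 0.  3.6] width 58.9 q [ 0.64  0.84 -0.89  2.44  2.21  0.8  -0.64]
at [525.3 -78.2  88.6] rotvec [ 0.06  0.14 -0.19] shift now-frame mm [-3.3  0.1  0.2] target-frame [-3.3  0.1  0.2]
```

carry_out(deltas=[0,0,0,0,0,0,-0.4,0,0,0,0,0,0,-0.45,0,0,0,0,0,0,-0.5,0,0,0,0,0,0,-0.6,0,0,0,0,0,0,-0.8,0,0,0,0,0,0,-1,0,0,0,0,0,0,-1])

```text
clock: 24.9
eef_pos: [524.7, -78.3, 87.9]
tool_rot: [3.138, 0.524, 2.979]
force: [-0.3, -0.4, 0.5]
width: 85.3
gripper_force: 0.0
```

```bash
python3 n.py 0 2; python3 - <<'E'
from go import *
im,c,st=snap("w10");g=cv2.cvtColor(im,cv2.COLOR_RGB2GRAY);o=cv2.cvtColor(cv2.imread("pics/w9.png"),cv2.COLOR_BGR2GRAY)
for a in(o,g):
  for u in(215,235,257,275,295):print(u,a[180:330:5,u].tolist())
  for v in(240,260,280):print('row',v,a[v,180:340:5].tolist())
E
```

```text
lens centre in screen [-4.  -0.3  3. ] force screen [ 0.2 -0.4  0.5] width 85.3 q [ 0.64  0.84 -0.89  2.44  2.21  0.8  -0.64]
at [524.7 -78.3  87.9] rotvec [ 0.06  0.04 -0.22] shift now-frame mm [-4.1  0.3 -0.1] target-frame [-4.1  0.3 -0.1]
215 [48, 43, 36, 131, 130, 150, 178, 200, 188, 192, 196, 198, 201, 204, 208, 208, 209, 212, 214, 214, 215, 217, 219, 221, 223, 225, 223, 37, 38, 39]
235 [37, 37, 40, 36, 89, 179, 181, 185, 190, 193, 197, 203, 204, 207, 209, 208, 209, 210, 213, 212, 213, 214, 215, 217, 220, 221, 223, 223, 227, 35]
257 [35, 35, 37, 43, 170, 174, 179, 185, 191, 195, 198, 199, 201, 203, 204, 204, 208, 209, 209, 211, 212, 212, 214, 215, 216, 217, 220, 222, 223, 225]
275 [38, 38, 36, 36, 129, 170, 178, 182, 185, 191, 196, 200, 202, 202, 203, 204, 206, 207, 207, 210, 210, 211, 212, 214, 215, 216, 218, 219, 223, 81]
295 [39, 51, 48, 157, 127, 157, 171, 200, 178, 183, 185, 188, 192, 197, 197, 199, 201, 202, 203, 205, 208, 208, 210, 212, 213, 215, 217, 100, 39, 38]
row 240 [64, 101, 98, 57, 200, 200, 200, 201, 203, 203, 203, 204, 204, 203, 202, 204, 202, 201, 203, 202, 199
[... 914 characters left out ...]
12, 212, 210, 213, 213, 213, 214, 216, 217, 220, 220, 222, 201]
295 [51, 50, 50, 134, 132, 154, 232, 224, 183, 181, 186, 189, 193, 196, 199, 201, 202, 204, 206, 208, 208, 212, 210, 212, 214, 216, 218, 198, 37, 38]
row 240 [52, 37, 37, 78, 200, 200, 201, 202, 203, 203, 204, 206, 206, 206, 206, 204, 205, 203, 204, 203, 201, 197, 196, 193, 189, 187, 185, 179, 36, 40, 53, 51]
row 260 [53, 55, 60, 215, 212, 211, 212, 211, 212, 213, 212, 212, 211, 211, 209, 210, 210, 210, 207, 208, 207, 207, 205, 202, 200, 197, 195, 195, 184, 40, 51, 50]
row 280 [57, 56, 53, 221, 219, 218, 218, 216, 216, 214, 215, 216, 214, 214, 213, 214, 213, 212, 212, 213, 212, 209, 211, 208, 208, 204, 204, 202, 116, 51, 52, 49]
```

```bash
python3 - <<'E'
from go import *
W=lambda x,z:Ro.from_euler('z',YW).apply([x,0,z])+[*TP,0]
for p,T in((W(-12,118),30),(W(-22,210),30),(W(-22,300),30),(W(-22,310),0),(W(100,310),0),(W(100,250),0),(W(-30,250),0)):
    o=ik(p,tool(T,YW,1),10);print(p.round(0),T,o[0][0].round(3),o[0][1].round(2))
E
```

```text
[522. -78. 118.] 30 0.0 [ 0.64  0.74 -0.84  2.44  2.19  0.7  -0.63]
[512. -76. 210.] 30 0.0 [ 0.52  0.39 -0.59  2.38  1.93  0.3  -0.43]
[512. -76. 300.] 30 0.0 [ 0.69  0.21 -0.74  2.24  0.81  0.31  0.69]
[512. -76. 310.] 0 0.0 [ 0.75  0.51 -1.    1.75  0.46  1.15  1.03]
[633. -95. 310.] 0 0.0 [ 0.61  0.69 -0.95  1.43  0.56  1.3   1.04]
[633. -95. 250.] 0 0.0 [ 0.62  0.75 -0.95  1.52  0.64  1.2   0.98]
[504. -75. 250.] 0 0.0 [ 0.76  0.59 -1.02  1.85  0.58  1.04  0.91]
```

carry_out(deltas=[0,0,0,0,0,-0.003,-1,0,0,0,0,0,-0.007,-1,0,0,0,0,0,-0.01,-1,0,0,0,0,0,-0.01,-1,0,0,0,-0.007,0,-0.014,-1,0,0,0,-0.01,0,-0.017,-1,0,0,0,-0.01,0,-0.017,-1,0,0,0,-0.01,0,-0.017,-1,0,0,0,-0.01,0,-0.017,-1,0,0,0,0,0,0,-1])

```text
clock: 26.2
eef_pos: [510.2, -76.3, 210.7]
tool_rot: [3.14, 0.529, 2.98]
force: [-0.6, 0.4, 0.6]
width: 85.0
gripper_force: 0.0
```

```bash
cat > lens.py <<'E'
from go import *
import sys
im,c,st=snap(sys.argv[1],"scene");W=lambda p:Ro.from_euler('z',YW).apply(scr(*p))+[*TP,0]
print("expect lens",proj("scene",[W((0,0,5))],c).round(1),"pins",proj("scene",[W((-29,22,7)),W((-29,-22,7))],c).round(1).tolist())
th=np.linspace(0,6.28,60);o=proj("scene",[W((32.5*np.cos(t),32.5*np.sin(t),2.5)) for t in th],c).astype(np.int32)
m=np.zeros(im.shape[:2],np.uint8);cv2.fillPoly(m,[o],1)
hs=cv2.cvtColor(im,cv2.COLOR_RGB2HSV);b=((hs[...,2]>110)&(hs[...,1]<60)).astype(np.uint8)
x,y,w,h=cv2.boundingRect(o);print("model ellipse",x,y,w,h,m.sum(),"bright inside",(b&m).sum())
k,l,s_,ce=cv2.connectedComponentsWithStats(b[y-12:y+h+12,x-12:x+w+12])
print([(s_[i].tolist(),(ce[i]+[x-12,y-12]).round(1).tolist()) for i in range(1,k) if s_[i,4]>60],"model mean",np.argwhere(m).mean(0)[::-1].round(1))
for r in b[y-4:y+h+4,x-6:x+w+6]:print(''.join('.#'[v] for v in r))
E
python3 n.py 0 0; python3 lens.py s11
```

```text
lens centre in screen [ 72.4  -0.6 100.2] force screen [-0.   0.3  0.9] width 85.0 q [ 0.69  0.44 -0.85  2.38  1.79  0.42 -0.3 ]
at [510.2 -76.3 210.7] rotvec [-0.03  0.29 -0.2 ] shift now-frame mm [ 44.6   0.5 115.3] target-frame [ 44.    0.6 115.5]
expect lens [[302.8 163.1]] pins [[304.6, 177.4], [314.4, 167.9]]
model ellipse 291 150 22 27 438 bright inside 362
[([0, 0, 8, 19, 73], [281.4, 146.0]), ([32, 0, 14, 23, 171], [319.8, 145.7]), ([15, 14, 25, 29, 442], [304.2, 164.7]), ([0, 30, 15, 21, 104], [284.6, 179.8])] model mean [301.5 162.9]
...........................#..####
............................#..###
............................##..##
.............................#..##
..............................#..#
..............................##..
#.............#######..........#..
##..........###########.........#.
##.........#############........##
.#.........##############........#
.#........################........
.........##################.......
.........###################......
.........###################......
.........###################......
.........####################.....
.........####################.....
.........####################.....
.........####################.....
.........####################.....
.........#####################....
..........########################
..........########################
...........#######################
...........####################...
............#################.....
#............###############......
.#...........###############......
.##............############.......
..#.............##########........
#..#..............#######.........
#..##..............#####..........
#...#..............#####..........
###..#............######.........#
###..##...........##............##
```

carry_out(deltas=[0,0,0,-0.015,0,-0.026,-1,0,6,0,-0.01,0,-0.02,-1,0,6,0,-0.008,0,-0.02,0,0,6,0,-0.006,0,-0.02,1,0,6,0,-0.004,0,-0.01,1,0,6,0,0,0,0,1,0,0,0,0,0,0,1,0,0,0,0,0,0,1])

```text
clock: 27.25
eef_pos: [507.2, -89.9, 287.7]
tool_rot: [-3.106, 0.129, 2.961]
force: [-0.5, 0.1, -0.5]
width: 0.1
gripper_force: 0.0
```

```bash
python3 - <<'E'
from go import *
W=lambda x,z:Ro.from_euler('z',YW).apply([x,0,z])+[*TP,0]
s=ctrl.read_state();print(s["qpos"].round(2),s["width"],s["force"].round(1),s["tool_rot"])
go(W(-20,315),tool(0,YW,1));go(W(103,315),tool(0,YW,1))
im,c,st=snap("s12","scene");t,ct,_=snap("t12","top")
for n,i,cc in(("scene",im,c),("top",t,ct)):
    hs=cv2.cvtColor(i,cv2.COLOR_RGB2HSV);m=((hs[...,0]>4)&(hs[...,0]<18)&(hs[...,1]>180)&(hs[...,2]>120)).astype(np.uint8)
    k,l,s_,ce=cv2.connectedComponentsWithStats(m);d=np.array([np.sin(.349),0,np.cos(.349)])
    X0=Ro.from_euler('z',YW).apply(scr(62,0,35)+d*113)+[*TP,0]
    print(n,proj(n,[X0],cc).round(1),X0.round(1),[(s_[q,4],ce[q].round(1).tolist()) for q in range(1,k) if 8<s_[q,4]<200])
E
```

```text
[ 0.79  0.45 -0.99  1.91  0.56  0.94  0.92] 0.1422205572466875 [-0.5  0.1 -0.5] [-3.10595359  0.12856838  2.96090871]
at [507.2 -89.9 287.7] rotvec [-2.12  7.34 -1.43] shift now-frame mm [ -7.9  13.7 -27. ] target-frame [ -4.8  14.5 -27.3]
at [507.2 -89.9 287.7] rotvec [-2.12  7.34 -1.43] shift now-frame mm [-129.9   17.   -11.3] target-frame [-127.8   14.5  -27.3]
scene [[286.6  95.3]] [591.  -88.6 266.8] [(np.int32(46), [288.1, 97.0])]
top [[330.1 164.3]] [591.  -88.6 266.8] [(np.int32(37), [330.1, 165.8])]
```

carry_out(deltas=[-2.1,7.3,-1.4,0,0,0,1,0,0,0,0,0.0145,-0.027,1,0,0,0,-0.02,0,0,1,0,0,0,-0.036,0,0,1,0,0,0,-0.036,0,0,1,0,0,0,-0.036,0,0,1,0,0,0,0,0,0,1,0,0,0,0,0,0,1])

```text
clock: 28.35
eef_pos: [636.1, -95.5, 316.2]
tool_rot: [-3.141, 0.001, 2.983]
force: [-0.3, 0.2, -0.2]
width: 0.2
gripper_force: 0.0
```

```bash
cat > g2.py <<'E'
from go import *
import sys
W=lambda x,z:Ro.from_euler('z',YW).apply([x,0,z])+[*TP,0]
s=ctrl.read_state();print(s["qpos"].round(2),s["force"].round(1));go(W(float(sys.argv[1]),float(sys.argv[2])),tool(0,YW,1))
E
python3 g2.py 103 252
```

```text
[ 0.61  0.69 -0.94  1.41  0.56  1.32  1.05] [-0.3  0.2 -0.2]
at [636.1 -95.5 316.2] rotvec [-0.03  0.08 -0.01] shift now-frame mm [ 0.5 -0.2 64.2] target-frame [ 0.4 -0.2 64.2]
```

Descend behind the tab, then push frontward.

carry_out(deltas=[0,0,0,0,0,0.025,1,0,0,0,0,0,0.025,1,0,0,0,0,0,0.014,1,0,0,0,0,0,0,1,0,0,0,0.012,0,0,1,0,0,0,0.012,0,0,1,0,0,0,0.012,0,0,1,0,0,0,0.012,0,0,1])

```text
clock: 29.35
eef_pos: [590.0, -88.5, 253.0]
tool_rot: [3.141, 0.005, 2.982]
force: [2.2, -0.3, 1.0]
width: 0.1
gripper_force: 0.9
```

carry_out(deltas=[0,0,0,0.012,0,0,1,0,0,0,0.012,0,0,1,0,0,0,0.012,0,0,1,0,0,0,0,0,0,1])

```text
clock: 29.85
eef_pos: [553.2, -82.8, 252.0]
tool_rot: [-3.141, 0.001, 2.983]
force: [0.9, -0.0, 0.4]
width: 0.0
gripper_force: 0.3
```

```bash
cat > tab.py <<'E'
from go import *
import sys
for n in("scene","top"):
    i,cc,_=snap(sys.argv[1]+n,n)
    hs=cv2.cvtColor(i,cv2.COLOR_RGB2HSV);m=((hs[...,0]>4)&(hs[...,0]<18)&(hs[...,1]>160)&(hs[...,2]>90)).astype(np.uint8)
    k,l,s_,ce=cv2.connectedComponentsWithStats(m);print(n,[(int(s_[q,4]),ce[q].round(1).tolist()) for q in range(1,k) if 5<s_[q,4]<200])
    for a in(0,.4,.8,1.2,2.7):
        t=.349-a;print(a,proj(n,[Ro.from_euler('z',YW).apply(scr(62,0,35)+np.array([np.sin(t),0,np.cos(t)])*113)+[*TP,0]],cc).round(1).tolist(),end=' ')
    print()
E
python3 tab.py a; python3 g2.py -25 252
```

```text
scene [(21, [273.4, 45.8]), (30, [260.3, 65.1]), (40, [307.2, 103.0])]
0 [[286.6, 95.3]] 0.4 [[303.3, 99.9]] 0.8 [[319.5, 111.4]] 1.2 [[332.1, 127.7]] 2.7 [[322.1, 177.6]] 
top [(10, [465.1, 71.3]), (49, [465.8, 79.8]), (8, [431.1, 82.6])]
0 [[330.1, 164.3]] 0.4 [[328.4, 182.9]] 0.8 [[325.3, 202.0]] 1.2 [[321.4, 217.4]] 2.7 [[312.6, 215.7]] 
[ 0.69  0.63 -0.95  1.73  0.58  1.08  0.95] [ 0.4 -0.1  0.5]
at [554.4 -82.9 252.1] rotvec [ 0.    0.12 -0.09] shift now-frame mm [45.7  0.1 -0. ] target-frame [45.7  0.2  0.1]
```

carry_out(deltas=[0,0,0,0.012,0,0,1,0,0,0,0.012,0,0,1,0,0,0,0.012,0,0,1,0,0,0,0.01,0,0,1,0,0,0,0,0,0,1,0,0,0,0,0,0,1])

```text
clock: 30.7
eef_pos: [509.3, -75.7, 252.1]
tool_rot: [3.141, 0.003, 2.982]
force: [0.2, 0.0, -0.6]
width: -0.2
gripper_force: 0.0
```

```bash
python3 tab.py b; python3 g2.py -25 300
```

```text
scene [(7, [265.0, 33.0]), (18, [273.3, 45.7]), (28, [260.3, 65.1]), (38, [335.5, 133.3])]
0 [[286.6, 95.3]] 0.4 [[303.3, 99.9]] 0.8 [[319.5, 111.4]] 1.2 [[332.1, 127.7]] 2.7 [[322.1, 177.6]] 
top [(10, [465.1, 71.3]), (49, [465.8, 79.8]), (7, [430.9, 82.7]), (62, [320.1, 224.4])]
0 [[330.1, 164.3]] 0.4 [[328.4, 182.9]] 0.8 [[325.3, 202.0]] 1.2 [[321.4, 217.4]] 2.7 [[312.6, 215.7]] 
[ 0.74  0.57 -0.98  1.85  0.55  1.02  0.94] [-0.1 -0.3 -0.6]
at [509.4 -75.6 252. ] rotvec [ 0.02  0.15 -0.1 ] shift now-frame mm [ -0.  -0. -48.] target-frame [  0.1  -0.  -48. ]
```

It is past the snap point and swinging over. I lift away and let it settle.

carry_out(deltas=[0,0,0,0,0,-0.02,1,0,0,0,0,0,-0.025,1,0,0,0,0,0,-0.025,1,0,0,0,0,0,0,1,0,0,0,0,0,0,1,0,0,0,0,0,0,1,0,0,0,0,0,0,1,0,0,0,0,0,0,1])

```text
clock: 31.8
eef_pos: [508.7, -75.5, 321.7]
tool_rot: [3.141, 0.002, 2.982]
force: [-0.5, 0.5, -1.7]
width: -0.3
gripper_force: 0.0
```

```bash
python3 tab.py c; python3 lens.py s13
```

```text
scene [(7, [265.0, 33.0]), (20, [273.3, 46.0]), (31, [260.2, 65.0]), (45, [323.1, 177.8])]
0 [[286.6, 95.3]] 0.4 [[303.3, 99.9]] 0.8 [[319.5, 111.4]] 1.2 [[332.1, 127.7]] 2.7 [[322.1, 177.6]] 
top [(10, [465.1, 71.3]), (49, [465.7, 79.8]), (7, [431.4, 82.4]), (34, [313.6, 216.4])]
0 [[330.1, 164.3]] 0.4 [[328.4, 182.9]] 0.8 [[325.3, 202.0]] 1.2 [[321.4, 217.4]] 2.7 [[312.6, 215.7]] 
expect lens [[302.8 163.1]] pins [[304.6, 177.4], [314.4, 167.9]]
model ellipse 291 150 22 27 438 bright inside 219
[([0, 0, 16, 19, 138], [284.1, 143.5]), ([18, 14, 18, 24, 240], [306.6, 162.7]), ([0, 30, 14, 21, 99], [284.3, 179.7])] model mean [301.5 162.9]
#..........................#..#...
..................................
..................................
.............................#..#.
..................................
..................................
#..................#..............
##................#####...........
##..............########..........
.##.............#########.........
.#............############........
.........#...##############.......
............###############.......
.............###############......
.............###############......
..............##############......
...............##############.....
...............##############.....
................#############.....
.................############.....
.........##......#############....
..........#.......############....
..........##.......###########....
...........##......###########....
...........##.......#########.....
............##.......########.....
#............##.......######......
.............##........#####......
.#............#........###........
..#.....................#.........
..................................
#..#..............................
#...#.............................
##................#...............
###...............................
```

```bash
python3 -c "
from cell import ctrl
print(ctrl.finish_job())"
```

```text
the job is handed in; nothing more can be done
None
```

The lens is leaning on the screen, down on both pins, and was released before I flipped the flap. The analyser flap is over it on its front stops, and the job was handed in at about 32 s with the arm clear. The lens packet, spectacles and marker were not touched.

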